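Repack the pedal-lid job case

TASK

The job case was packed wrongly: press its red pedal right down so that the lid stands fully open (it stays), swap the two lock cylinders so that the brass one lies lengthwise on the brass-coloured pad and the nickel one on the white pad, and put every loose bushing from the counter into the case's narrow front tray. Then ease the pedal back up slowly, over three seconds or more, until the lid is fully shut. Work the lid by its pedal only, never by hand, and leave the other things on the counter where they are.

Things in the scene. Friction and masses are not known exactly. Their poses are not given: they have to be found in the camera images.
- case: grey job case fixed to the counter, 170 x 200 mm (x, y), open box under a lid, position and yaw vary; origin under its centre on the counter, x from front (pedal side) to back (hinge side), y left, z up. Black inner floor 20 mm above the counter, rim 62 mm, walls 5 mm. A low cross ridge parts the front tray from the rear space (104 mm deep, 190 mm wide) with the two pads
- pedal (a joint): angle of the pedal lever in rad: 0 = up (lid shut), 0.475 = fully down (lid fully open). Pivot along the case's y axis, 95 mm in front of its origin, 58 mm above the counter. A friction brake holds pedal and lid wherever they are left (no spring back). Pressing or lifting at the tread takes about 3 to 11 N
- lid (a joint): angle of the lid in rad, driven by the pedal: always 4 x the pedal angle; 0 = shut, 1.9 = fully open, leaning back a little past upright. Hinge along the back rim of the case
- tread (a point): centre of the red pedal tread, a block 32 mm long, 44 mm wide (along the case's y axis), 14 mm thick, at the front end of the lever, 90 mm from the pivot. 79 mm above the counter, tilted 0.24 rad up with the lid shut; 37 mm, tilted 0.24 rad down with it open. Press its top; pinch its free sides from above
- tray (a point): centre of the inner floor of the front tray (axes as those of the case), where the bushings belong; inner size 55 mm (x) x 190 mm (y); 52.5 mm in front of the case's origin, 20 mm above the counter; its rear edge is the ridge, 4 mm thick and 14 mm high
- pad_brass_c (a point): centre of the brass-coloured flat pad on the floor of the case's rear space, 80 mm (its x, = case x) x 40 mm, flat; 15 mm behind the case's origin and 50 mm to its left or right (varies). The brass cylinder belongs here; at the start the nickel one lies on it
- pad_nickel_c (a point): centre of the white flat pad, same size, on the other side. The nickel cylinder belongs here; at the start the brass one lies on it. The floor between the two pads is free
- cyl_brass_mid (a point): centre (12 mm above its underside) of the brass-coloured lock cylinder: 17 mm wide (its x), 60 mm long (its y), 24 mm high, about 0.2 kg; lies along the case's x axis
- cyl_nickel_mid (a point): centre of the silver-grey nickel lock cylinder, same size and axes
- bushing_1_mid (a point): centre (11 mm above its underside) of a light-brown stepped round bushing, 28 mm diameter at its foot, 22 mm high, standing on the counter right of the case at the start, in front of the key machine (fixed, up to 210 mm tall, so cross it high); may be absent
- bushing_2_mid (a point): centre (11 mm above its underside) of a light-brown stepped round bushing, 28 mm diameter at its foot, 22 mm high, standing on the counter right of the case at the start, in front of the key machine (fixed, up to 210 mm tall, so cross it high); may be absent
- bushing_3_mid (a point): centre (11 mm above its underside) of a light-brown stepped round bushing, 28 mm diameter at its foot, 22 mm high, standing on the counter right of the case at the start, in front of the key machine (fixed, up to 210 mm tall, so cross it high); may be absent
- key_tag_blue: bystander: blue key tag, 44 x 24 x 9 mm, near the counter's left front corner; origin under its centre
- padlock: bystander: brass padlock lying flat, 71 x 46 x 20 mm, at the right front; origin under its centre

How it is judged:
By the outcome, as a careful person would: the job done as asked, in the order asked, and still so for the second after the job is handed in, with the robot touching nothing.
Of bushing_1, bushing_2, bushing_3 only 1 to 3 are there at a start; the rules pass over those that are not, and their reading is None.
At some moment in a run one of bushing_1, bushing_2, bushing_3 may be knocked a few centimetres aside while the robot is not near it.
Once in a run the grip may slacken for a moment while it holds something.
It also fails if it takes over 210 s, if anything falls off the work surface, if the arm or the gripper's body presses on something with over 40 N, if the wrist force passes 120 N, or if a joint passes its speed limit or range.

ROBOT

A 7-joint arm with a two-finger parallel gripper is mounted at the origin on a cart in front of the work surface, level with it; the furniture and walls round the work are solid. World frame = base frame: x ahead of the robot, y to its left, z up, the work surface at z = 0. Lengths are in m, angles in rad, forces in N, time in s.
With the tool pointing down it reaches from about 0.425 to 0.875 m from the base axis. Payload 4.7 kg.
Tool frame: the origin (TCP) lies on the centre line of the jaws, within the pads' length; the fingertips stand 19 mm ahead of it and the grasp point (between the pads) is the TCP; x points along the fingers, z is the direction in which the jaws open and shut, and the axes are right-handed (so a half turn about x gives the same grasp; the last joint's range is limited). The gripper opens to 87 mm and grips with 3 to 60 N. Pads are 19 mm wide; open, the fingers measure 117 mm over their backs; the gripper's body (75 mm by 190 mm) begins 51 mm behind the grasp point.
Start: joints at [1.182, 0.321, -0.07, 1.45, 0.023, 1.371, -0.057], TCP at [0.255, -0.598, 0.202] pointing down, gripper open.
Joint ranges: [-2.86, 2.86], [-0.3, 2.09], [-1.38, 1.24], [0.06, 2.45], [-1.56, 4.7], [0.09, 2.05], [-2.69, 2.69]. Speed limits (rad/s): [2.57, 2.57, 3.14, 3.14, 3.14, 3.14, 3.14].

INTERFACE

Orientations are given as a rotation vector (axis times angle).
In Python, from bench import get_state, get_image, camera_info, close_job gives the robot as it stands.
- The arm moves only by the tool jog_arm, never from a script. Its argument "targets" is a list of rows, each a list of 7 numbers: the turn, a rotation vector about the tool's x, y, z in degrees, then the shift along the tool's x, y, z in cm, then the finger opening in cm, from 0 to 8.7. In form: [[wx, wy, wz, tx, ty, tz, jaw], ...]. A call has 1 to 10 rows; each row shifts and turns the commanded pose from where the row before left it, along the tool's axes as they then stand; what a row does not reach is not made up. A row lasts 1/8 s, in which the tool goes at most 62.5 mm and 10.7 degrees, less where a joint would pass 70% of its speed; a pose out of reach is approached as far as the arm can. A call is refused whole if a number of a shift passes 6.25 or a number of a turn 10.7, either way. A call with a gripper value outside its range is refused whole. The fingers move at their own pace and stop on an object; "squeeze" is the grip in N (left out, the last holds). Time passes only in rows, so rows that do not move let the fingers close. It gives the time, the measured TCP pose, the force and the opening at its end, in the units of the state.
- get_state(): the state, without advancing time (a new reading comes with each control period).
- get_image(name): name is "scene" or "top" or "wrist"; returns (picture, depth): 420x560x3 uint8, red, green, blue; 420x560 float32, m along the optical axis (not along the pixel's ray), 0 where there is no reading.
- camera_info(name): a dict with "intrinsics" (3x3 intrinsics, pixels), "k1" (the pictures are not rectified: a ray, as slopes to the right and down, at radius r is drawn at 1 + k1 r^2 times it, then the intrinsics apply), "world_from_camera" (4x4, takes a point from camera to world coordinates); the wrist camera has in their place "mount" (4x4, takes a point from camera to tool coordinates, whose origin is the TCP and whose axes are the tool frame's). Camera axes: x right, y up, looking along -z (the intrinsics and any distortion apply to the point x, -y, -z); pixel columns grow to the right and rows downward; lengths in m; the calibration is good to about 2 mm. A picture is of the moment at which its call begins: read the wrist's pose just before it. camera_info takes no time and is no camera call.
- close_job(): hands the job in, once; it reports no verdict.
The state is a dict: "time": time; "joint_positions": joint angles; "qd": joint speeds; "joint_torque": joint torques, N m; "position": TCP position; "tool_rot": TCP orientation; "ft_force": force on the tool from outside, world axes, zero at the start; "torque": the same for the moment, N m; "grip_width": opening from 0.0 (shut) to 1.0 (fully open).
Only numpy, scipy, OpenCV 4.12 (cv2) and the standard library are available. Lean on these libraries where they do the work, as an engineer would, in place of code of your own. Each camera call takes 0.05 s, during which the arm holds its last target.

## Working session

There is one attempt and no reset: what is moved stays moved. The work goes in short steps, Python scripts to look and compute and a tool call to move; the robot and the scene stay as the last step left them, time stands still between calls to the robot, and variables do not carry over. Pictures are saved under pics/ and viewed, and the job is handed in when it is done.

Besides the shell and the picture viewer there is one more tool, called after ">>>" by a JSON object that holds its "op" and its "data", one argument or row to a line. jog_arm: Moves the arm, as the interface text tells. Its arguments: {"type":"object","properties":{"targets":{"type":"array"},"squeeze":{"type":"number"}},"required":["targets"]}

```bash
mkdir -p pics; ls; cat > h.py <<'E'
import numpy as np, cv2
from scipy.spatial.transform import Rotation as R
from bench import get_state,get_image,camera_info
def save(n,im): cv2.imwrite('pics/'+n+'.png',im[:,:,::-1])
def cloud(name):
    s=get_state(); im,d=get_image(name); ci=camera_info(name)
    K=np.array(ci['intrinsics']);k1=ci['k1']
    h,w=d.shape; u,v=np.meshgrid(np.arange(w),np.arange(h))
    D=np.array([k1,0,0,0.])
    p=cv2.undistortPoints(np.stack([u.ravel(),v.ravel()],1).astype(float)[:,None],K,D)[:,0]
    P=np.stack([p[:,0]*d.ravel(),-p[:,1]*d.ravel(),-d.ravel()],1)
    if name=='wrist': 
        M=np.array(ci['mount']);T=np.eye(4);T[:3,:3]=R.from_rotvec(s['tool_rot']).as_matrix();T[:3,3]=s['position'];M=T@M
    else: M=np.array(ci['world_from_camera'])
    W=(P@M[:3,:3].T+M[:3,3]).reshape(h,w,3); W[d==0]=np.nan
    return im,W
E
python3 - <<'E'
from h import *
print(get_state())
for n in ['scene','top','wrist']:
    im,W=cloud(n); save(n+'0',im); np.savez('/tmp/'+n+'0',im=im,W=W); print(n,camera_info(n))
E
```

```text
pics
{'time': 0.0, 'joint_positions': array([ 1.18211371,  0.32177755, -0.07008581,  1.45163295,  0.022653  ,
        1.3708042 , -0.05692612]), 'qd': array([-0.0010052 , -0.00015403,  0.00079262,  0.00149596,  0.0008774 ,
       -0.00113554,  0.00106579]), 'joint_torque': array([-2.96711187e-05, -4.91296363e+01, -4.03870884e-01, -3.12527168e+01,
       -6.38241973e-02,  4.37527313e-02,  1.89922807e-04]), 'position': array([ 0.25449669, -0.59748375,  0.2009122 ]), 'tool_rot': array([ 0.90852238,  1.37489794, -0.90706601]), 'ft_force': array([-0.50850677,  0.60504976,  0.30185339]), 'torque': array([-0.01064255, -0.01592536, -0.02232028]), 'grip_width': 0.9992897601679771}
scene {'intrinsics': array([[404.51663779,   0.        , 276.28193859],
       [  0.        , 404.51663779, 209.6384618 ],
       [  0.        ,   0.        ,   1.        ]]), 'k1': -0.04963769266134716, 'world_from_camera': array([[-0.60471765,  0.30585393, -0.73537061, -0.14573898],
       [-0.79640795, -0.24049246,  0.55488536,  0.48749345],
       [-0.00713722,  0.92120397,  0.38901454,  0.47446516],
       [ 0.
[... 376 characters left out ...]
62085, -0.04977702],
       [ 0.01478509,  0.14654483,  0.98909353,  1.27731613],
       [ 0.        ,  0.        ,  0.        ,  1.        ]])}
wrist {'intrinsics': array([[302.2130238 ,   0.        , 283.0709256 ],
       [  0.        , 302.2130238 , 208.95833446],
       [  0.        ,   0.        ,   1.        ]]), 'k1': -0.005265671530593412, 'mount': array([[ 2.02720032e-04,  2.46116195e-01, -9.69240310e-01,
        -1.83447187e-01],
       [-1.56865529e-03,  9.69239215e-01,  2.46115589e-01,
         6.60159567e-02],
       [ 9.99998749e-01,  1.47051137e-03,  5.82555674e-04,
        -1.87739374e-04],
       [ 0.00000000e+00,  0.00000000e+00,  0.00000000e+00,
         1.00000000e+00]])}
```

View pics/top0.png

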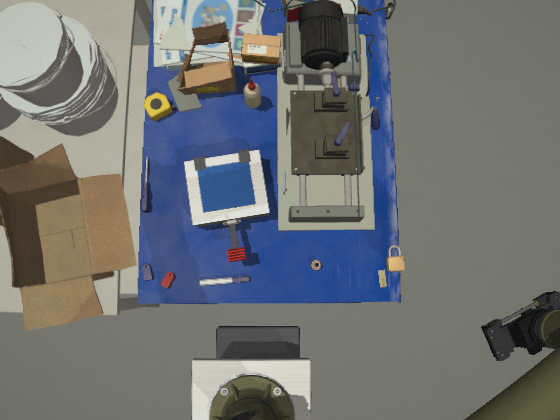

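View pics/scene0.png

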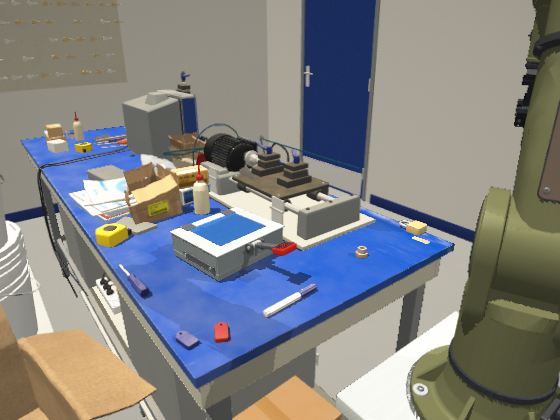

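View pics/wrist0.png

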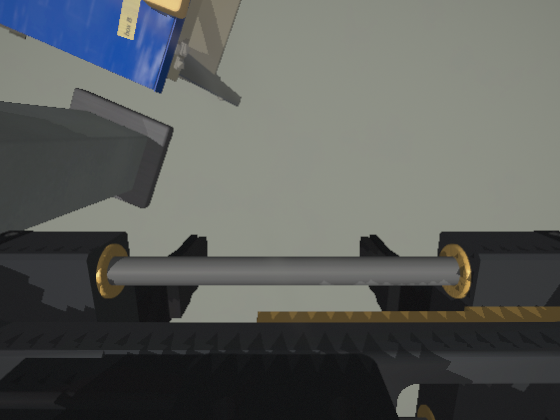

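The top view shows the case at (228,188), the tread at (236,255), one bushing at (316,265) and the padlock at (396,258). Next I measure these.

```bash
python3 - <<'E'
from h import *
z=np.load('/tmp/top0.npz');im,W=z['im'],z['W']
save('topz',cv2.resize(im[130:310,130:410],None,fx=2.8,fy=2.8,interpolation=cv2.INTER_CUBIC))
x,y,zz=W[...,0],W[...,1],W[...,2]
hsv=cv2.cvtColor(im,cv2.COLOR_RGB2HSV)
r=(im[...,0]>120)&(im[...,1]<60)&(im[...,2]<60)
n,l,s,c=cv2.connectedComponentsWithStats(r.astype(np.uint8))
for i in range(1,n):
    if s[i,4]>30: print('red',s[i],c[i],np.nanmedian(W[l==i],axis=0))
# case top: height 0.05-0.09 in the region
roi=np.zeros(x.shape,bool);roi[140:235,175:280]=1
m=roi&(zz>0.05)
n,l,s,c=cv2.connectedComponentsWithStats(m.astype(np.uint8));k=1+np.argmax(s[1:,4]);m=l==k
print(s[k],np.nanpercentile(zz[m],[5,50,95]))
print(cv2.minAreaRect(W[m][:,:2].astype(np.float32)))
# nonplanar things on counter front
fr=(x>0.25)&(x<0.62)&(zz>0.006)&(zz<0.06)&(y<0.3)&(y>-.45)
n,l,s,c=cv2.connectedComponentsWithStats(fr.astype(np.uint8))
for i in range(1,n):
    if s[i,4]>15: print(s[i],c[i],np.nanmedian(W[l==i],axis=0),np.nanmax(zz[l==i]))
E
```

```text
red [228 248  17  13 115] [236.26956522 254.22608696] [0.4278559  0.03091819 0.08601808]
[ 184  149   85   86 5145] [0.06291273 0.06722195 0.07131321]
((0.5910963416099548, 0.060014061629772186), (0.22506940364837646, 0.20299378037452698), 9.318807601928711)
[306 185  39  21 772] [324.92227979 195.5634715 ] [ 0.59079441 -0.20524645  0.01675158] 0.025540188975608835
[351 185   7  21 124] [354.41129032 195.08870968] [ 0.59241465 -0.28674082  0.01716112] 0.021645820998208665
[ 278  185   97   46 2063] [323.66941348 212.904508  ] [ 0.52250308 -0.1868766   0.01725263] 0.05999036963356019
[142 187   8  25 185] [145.51351351 199.45405405] [0.58194752 0.28831517 0.01718783] 0.028935993489154432
[238 213  30  12  66] [251.89393939 216.72727273] [ 0.53263448 -0.00406186  0.02749387] 0.059569336530578276
[196 221  28   6  57] [209.80701754 223.29824561] [0.5147588  0.10996358 0.02668074] 0.05604920157849769
[386 245  19  26 318] [395.21383648 260.53459119] [ 0.40929448 -0.39407352  0.01880947] 0.026931866681440653
[311 260  11  11  70] [315.62857143 264.72857143] [ 0.4016009  -0.17563551  0.0128883 ] 0.027164101161671228
[142 264  11  17 119] [146.71428571 272.05882353] [0.38413739 0.28099565 0.0091471 ] 0.015282720594896215
[161 272  13  17 105] [167.36190476 279.4       ] [0.36536948 0.22489877 0.00919053] 0.014458722852951134
[200 276  49   9 257] [224.77431907 280.6614786 ] [0.36012292 0.06729333 0.01296912] 0.020496389832393103
```

View pics/topz.png

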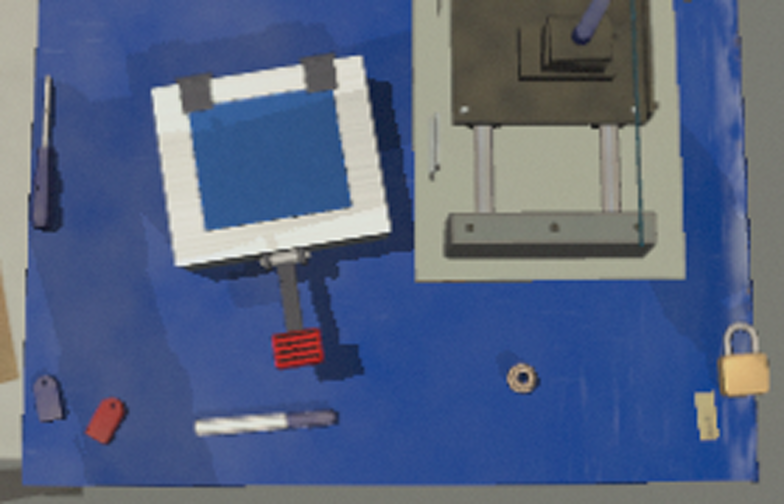

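```bash
python3 - <<'E'
from h import *
z=np.load('/tmp/top0.npz');im,W=z['im'],z['W']
x,y,zz=W[...,0],W[...,1],W[...,2]
c=(x>0.3)&(x<0.5)&(y>-.3)&(y<.2);print('counter z',np.nanmedian(zz[c]))
imi=im.astype(int)
roi=np.zeros(x.shape,bool);roi[140:235,175:280]=1
for nm,m in [('white',roi&(imi.min(2)>150)&(zz>.05)),('panel',roi&(imi[...,2]-imi[...,0]>30)&(zz>.055))]:
    m=cv2.morphologyEx(m.astype(np.uint8),cv2.MORPH_OPEN,np.ones((3,3)))>0
    n,l,s,cc=cv2.connectedComponentsWithStats(m.astype(np.uint8));k=1+np.argmax(s[1:,4]);m=l==k
    print(nm,s[k],np.nanmedian(zz[m]),cv2.minAreaRect(W[m][:,:2].astype(np.float32)))
E
```

```text
counter z -0.00036227647475917113
white [ 184  150   85   75 2010] 0.06659628889083391 ((0.607567548751831, 0.06310075521469116), (0.1745370477437973, 0.20252913236618042), 9.114836692810059)
panel [ 198  162   57   50 2284] 0.06790813037677812 ((0.6095257997512817, 0.06313799321651459), (0.12186761945486069, 0.13918325304985046), 9.365442276000977)
```

```bash
cat >> h.py <<'E'
from math import *
YAW=radians(9.2); C0=np.array([0.607,0.062])
def c2w(cx,cy): return C0+np.array([cx*cos(YAW)-cy*sin(YAW),cx*sin(YAW)+cy*cos(YAW)])
def w2c(p):
    d=np.asarray(p)[...,:2]-C0; return np.stack([d[...,0]*cos(YAW)+d[...,1]*sin(YAW),-d[...,0]*sin(YAW)+d[...,1]*cos(YAW)],-1)
def goalR(yaw=YAW,flip=False,tilt=0):
    # tool x down; z along case y
    zt=np.array([-sin(yaw),cos(yaw),0])*(-1 if flip else 1); xt=np.array([0,0,-1.]); yt=np.cross(zt,xt)
    return np.stack([xt,yt,zt],1)
def delta(pos,yaw=YAW,flip=False,Rg=None):
    s=get_state(); Rm=R.from_rotvec(s['tool_rot']).as_matrix()
    if Rg is None: Rg=goalR(yaw,flip)
    w=R.from_matrix(Rm.T@Rg).as_rotvec(degrees=True)
    d=np.array(pos)-s['position']
    print('t',round(s['time'],2),'pos',s['position'].round(4),'w=%.4f'%(s['grip_width']*.087),'F',s['ft_force'].round(1))
    print('turn(tool) deg',w.round(2),'shift in curr tool cm',(Rm.T@d*100).round(2),'shift in goal tool cm',(Rg.T@d*100).round(2),'world cm',(d*100).round(2))
E
python3 - <<'E'
from h import *
print(R.from_rotvec(get_state()['tool_rot']).as_matrix().round(3))
for f in (False,True): delta([.45,-.15,.3],flip=f)
print(c2w(-.182,0), goalR().round(3))
E
```

```text
[[-0.001  0.92   0.392]
 [ 0.001  0.392 -0.92 ]
 [-1.    -0.    -0.002]]
t 0.15 pos [ 0.2546 -0.5976  0.2011] w=0.0875 F [ 0.4 -0.1 -0.5]
turn(tool) deg [-1.6612e+02 -2.0000e-02 -1.3000e-01] shift in curr tool cm [ -9.84  35.52 -33.53] shift in goal tool cm [ -9.89 -26.45  41.06] world cm [19.54 44.76  9.89]
t 0.15 pos [ 0.2546 -0.5976  0.2011] w=0.0875 F [ 0.4 -0.1 -0.5]
turn(tool) deg [ 1.388e+01 -9.000e-02  1.000e-02] shift in curr tool cm [ -9.84  35.52 -33.53] shift in goal tool cm [ -9.89  26.45 -41.06] world cm [19.54 44.76  9.89]
[0.4273412  0.03290162] [[ 0.    -0.987 -0.16 ]
 [ 0.    -0.16   0.987]
 [-1.    -0.     0.   ]]
```

>>> {"op": "jog_arm", "data": {
  "targets": [
    [0, 0, 0, -2, 3.5, -3.3, 8],
    [0, 0, 0, -2, 3.5, -3.3, 4],
    [0, 0, 0, -2, 3.5, -3.3, 2],
    [0, 0, 0, -2, 3.5, -3.3, 0],
    [0, 0, 0, -1, 3.5, -3.3, 0],
    [0, 0, 0, 0, 3.5, -3.3, 0],
    [0, 0, 0, 0, 3.5, -3.3, 0],
    [0, 0, 0, 0, 3.5, -3.3, 0],
    [0, 0, 0, 0, 3.5, -3.3, 0],
    [0, 0, 0, 0, 3.5, -3.3, 0]
  ]
}}

```text
time: 1.4
position: [0.4477, -0.1557, 0.2918]
tool_rot: [0.907, 1.373, -0.908]
ft_force: [1.1, -0.6, 0.3]
grip_width: 0.03
```

>>> {"op": "jog_arm", "data": {
  "targets": [
    [-10.6, 0, 0, 0, 0, 0, 0],
    [-10.6, 0, 0, 0, 0, 0, 0],
    [-10.6, 0, 0, 0, 0, 0, 0],
    [-10.6, 0, 0, 0, 0, 0, 0],
    [-10.6, 0, 0, 0, 0, 0, 0],
    [-10.6, 0, 0, 0, 0, 0, 0],
    [-10.6, 0, 0, 0, 0, 0, 0],
    [-10.6, 0, 0, 0, 0, 0, 0],
    [-10.6, 0, 0, 0, 0, 0, 0],
    [-10.6, 0, 0, 0, 0, 0, 0]
  ]
}}

```text
time: 2.65
position: [0.4472, -0.1571, 0.2917]
tool_rot: [-0.538, 1.503, 0.539]
ft_force: [-0.3, -0.5, 0.1]
grip_width: 0.006
```

```bash
python3 - <<'E'
from h import *
print(get_state()['joint_positions'].round(2))
delta([.43,.033,.3])
E
```

```text
[ 0.7  -0.07 -0.39  1.71 -0.03  1.5   1.  ]
t 2.65 pos [ 0.4472 -0.1571  0.2917] w=0.0005 F [-0.3 -0.5  0.1]
turn(tool) deg [-5.977e+01 -1.000e-02 -3.000e-02] shift in curr tool cm [-0.83 15.78 10.75] shift in goal tool cm [-0.83 -1.34 19.04] world cm [-1.72 19.01  0.83]
```

>>> {"op": "jog_arm", "data": {
  "targets": [
    [-10.6, 0, 0, 0, 0, 0, 0],
    [-10.6, 0, 0, 0, 0, 0, 0],
    [-10.6, 0, 0, 0, 0, 0, 0],
    [-10.6, 0, 0, 0, 0, 0, 0],
    [-10.6, 0, 0, 0, 0, 0, 0],
    [-6.8, 0, 0, 0, 0, 0, 0],
    [0, 0, 0, 0, -0.6, 5, 0],
    [0, 0, 0, 0, -0.4, 5, 0],
    [0, 0, 0, 0, -0.3, 5, 0],
    [0, 0, 0, 0, 0, 4, 0]
  ]
}}

```text
time: 3.9
position: [0.4304, 0.0347, 0.2918]
tool_rot: [-1.324, 1.131, 1.323]
ft_force: [0.7, -0.2, 0.6]
grip_width: 0.006
```

```bash
python3 - <<'E'
from h import *
print(get_state()['joint_positions'].round(2))
delta([.43,.033,.13])
im,W=cloud('wrist'); save('w1',im); np.savez('/tmp/w1',im=im,W=W)
E
```

```text
[ 0.51 -0.18 -0.56  1.78 -0.1   1.51  1.69]
t 3.9 pos [0.4304 0.0347 0.2918] w=0.0005 F [ 0.7 -0.2  0.6]
turn(tool) deg [-0.23 -0.01 -0.  ] shift in curr tool cm [16.18  0.06 -0.16] shift in goal tool cm [16.18  0.07 -0.17] world cm [ -0.04  -0.17 -16.18]
```

View pics/w1.png

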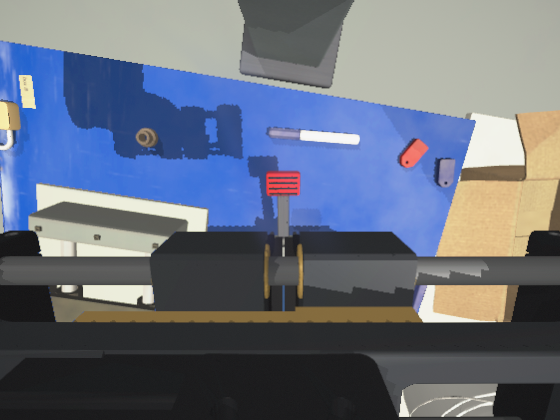

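```bash
python3 - <<'E'
from h import *
z=np.load('/tmp/w1.npz');im,W=z['im'],z['W']
m=(im[...,0]>120)&(im[...,1]<70)&(im[...,2]<70)
n,l,s,c=cv2.connectedComponentsWithStats(m.astype(np.uint8))
for i in range(1,n):
    if s[i,4]>60:
        p=W[l==i]; print(s[i],c[i],np.nanmedian(p,axis=0),cv2.minAreaRect(p[:,:2].astype(np.float32)))
m=np.zeros(m.shape,bool);m[120:155,130:165]=1;m&=W[...,2]>.006
p=W[m];print('bush',np.nanmean(p,axis=0),cv2.minEnclosingCircle(p[:,:2].astype(np.float32)),np.nanpercentile(p[:,2],[50,95,99]))
E
```

```text
bush [ 0.40189077 -0.1747927   0.01595489] ((0.4027840495109558, -0.177176833152771), 0.014439590275287628) [0.0143977  0.02371972 0.02464381]
```

```bash
python3 - <<'E'
from h import *
z=np.load('/tmp/w1.npz');im,W=z['im'],z['W']
print(im[183,283],im[178,275])
i=im.astype(int)
m=(i[...,0]-i[...,1]>60)&(i[...,0]-i[...,2]>60); m[:165]=0;m[200:]=0;m[:,:260]=0;m[:,310:]=0
m=cv2.morphologyEx(m.astype(np.uint8),cv2.MORPH_CLOSE,np.ones((5,5)))>0
p=W[m]; print(m.sum(),np.nanmean(p,axis=0),cv2.minAreaRect(p[:,:2].astype(np.float32)),W[178,283],W[188,283])
E
```

```text
[78 74 88] [112  74  84]
763 [0.42681643 0.03297066 0.08508718] ((0.43630385398864746, 0.032351698726415634), (0.036847032606601715, 0.052044156938791275), 22.36594009399414) [0.41952524 0.03282735 0.08979079] [0.43326636 0.03497144 0.08476447]
```

>>> {"op": "jog_arm", "data": {
  "targets": [
    [0, 0, 0, 5, 0, -0.1, 0],
    [0, 0, 0, 5, 0, 0, 0],
    [0, 0, 0, 5, 0, 0, 0],
    [0, 0, 0, 2, 0, 0, 0],
    [0, 0, 0, 0.9, 0, 0, 0],
    [0, 0, 0, 0.5, 0, 0, 0],
    [0, 0, 0, 0.5, 0, 0, 0],
    [0, 0, 0, 0.5, 0, 0, 0]
  ]
}}

```text
time: 4.95
position: [0.4317, 0.0315, 0.0984]
tool_rot: [-1.323, 1.131, 1.321]
ft_force: [0.2, -0.1, 0.8]
grip_width: 0.009
```

>>> {"op": "jog_arm", "data": {
  "targets": [
    [0, 0, 0, 0.3, 0, 0, 0],
    [0, 0, 0, 0.4, 0, 0, 0],
    [0, 0, 0, 0.4, 0, 0, 0],
    [0, 0, 0, 0.4, 0, 0, 0],
    [0, 0, 0, 0.4, 0, 0, 0],
    [0, 0, 0, 0.4, 0, 0, 0],
    [0, 0, 0, 0.4, 0, 0, 0],
    [0, 0, 0, 0.3, 0, 0, 0]
  ]
}}

```text
time: 5.95
position: [0.4309, 0.0315, 0.0677]
tool_rot: [-1.322, 1.132, 1.323]
ft_force: [-2.7, -0.4, 10.6]
grip_width: 0.005
```

>>> {"op": "jog_arm", "data": {
  "targets": [
    [0, 0, 0, 0.2, 0, 0, 0],
    [0, 0, 0, 0.2, 0, 0, 0],
    [0, 0, 0, 0.2, 0, 0, 0],
    [0, 0, 0, 0.1, 0, 0, 0],
    [0, 0, 0, 0, 0, 0, 0]
  ]
}}

```text
time: 6.58
position: [0.4302, 0.0313, 0.0614]
tool_rot: [-1.322, 1.134, 1.324]
ft_force: [-4.4, -0.9, 6.6]
grip_width: 0.006
```

>>> {"op": "jog_arm", "data": {
  "targets": [
    [0, 0, 0, 0.2, 0, 0, 0],
    [0, 0, 0, 0.2, 0, 0, 0],
    [0, 0, 0, 0, 0, 0, 0]
  ]
}}

```text
time: 6.95
position: [0.43, 0.0312, 0.0572]
tool_rot: [-1.322, 1.134, 1.324]
ft_force: [-3.4, -0.9, 6.1]
grip_width: 0.002
```

```bash
python3 - <<'E'
from h import *
im,W=cloud('scene'); save('s2',im[150:330,120:400].repeat(2,0).repeat(2,1))
im,W=cloud('top'); save('t2',im[100:300,130:410].repeat(2,0).repeat(2,1))
E
```

```text
(no output)
```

View pics/s2.png

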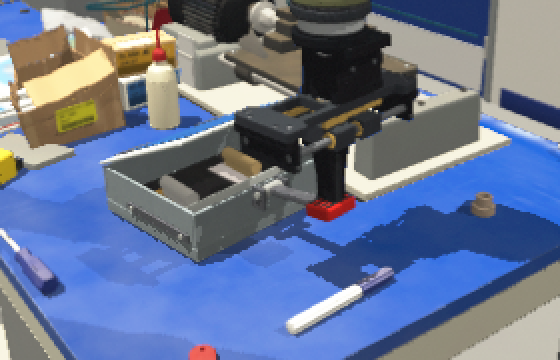

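View pics/t2.png

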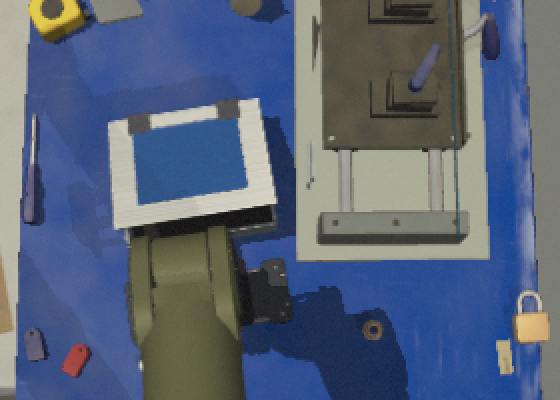

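>>> {"op": "jog_arm", "data": {
  "targets": [
    [0, 0, 0, 0.2, 0, 0, 0],
    [0, 0, 0, 0.2, 0, 0, 0],
    [0, 0, 0, 0.2, 0, 0, 0],
    [0, 0, 0, 0.2, 0, 0, 0],
    [0, 0, 0, 0, 0, 0, 0]
  ]
}}

```text
time: 7.68
position: [0.43, 0.0312, 0.0489]
tool_rot: [-1.322, 1.134, 1.324]
ft_force: [-0.8, 0.8, 1.2]
grip_width: 0.004
```

```bash
python3 - <<'E'
from h import *
im,W=cloud('scene'); save('s3',im[150:330,120:400].repeat(2,0).repeat(2,1))
im,W=cloud('top'); save('t3',im[100:300,130:410].repeat(2,0).repeat(2,1)); np.savez('/tmp/t3',im=im,W=W)
E
```

```text
(no output)
```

View pics/s3.png

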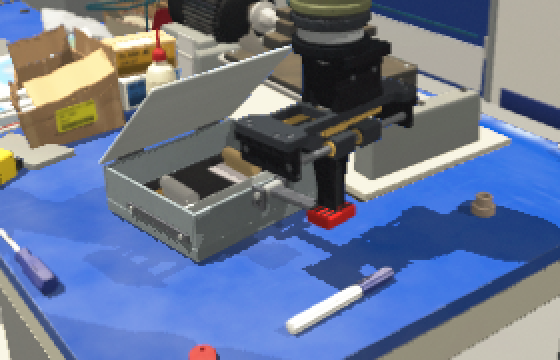

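View pics/t3.png

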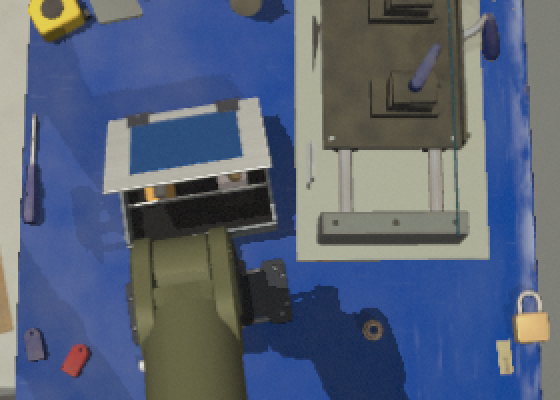

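```bash
python3 - <<'E'
from h import *
print(w2c(get_state()['position']), get_state()['position'])
z=np.load('/tmp/t3.npz');im,W=z['im'],z['W']
m=np.zeros(W.shape[:2],bool)
i=im.astype(int); m[145:200,180:270]=1; m&=(i[...,2]-i[...,0]>30)&(W[...,2]>.07)
p=W[m]; c=w2c(p); q=np.polyfit(c[:,0],p[:,2],1); print('lid',m.sum(),q,atan(q[0]),c[:,0].min(),c[:,0].max())
im,W=cloud('scene'); i=im.astype(int)
m=np.zeros(W.shape[:2],bool);m[245:270,265:305]=1;m&=(i[...,0]-i[...,1]>80)
p=W[m];c=w2c(p);print(m.sum(),c.min(0),c.max(0),np.nanpercentile(p[:,2],[0,5,50,95,100]))
for v in range(244,270,3): print(v,[(*(w2c(W[v,u])*1000).round(),round(W[v,u,2]*1000)) for u in (270,280,290,298)], im[v,280])
save('s3z',im[200:290,220:340].repeat(6,0).repeat(6,1))
E
```

```text
[-0.17843744 -0.00200279] [0.43117814 0.03149418 0.04890384]
lid 1322 [-1.00312523  0.15876789] -0.7869583407072619 -0.011857346300409022 0.08906129932659745
170 [-0.20096016 -0.01711638] [-0.17057405  0.02441478] [0.05710556 0.05916596 0.06647837 0.07045462 0.07216537]
244 [(np.float64(-84.0), np.float64(-55.0), 33), (np.float64(-172.0), np.float64(5.0), 88), (np.float64(-190.0), np.float64(-6.0), 90), (np.float64(-113.0), np.float64(-121.0), 18)] [18 19 20]
247 [(np.float64(-134.0), np.float64(-4.0), 63), (np.float64(-173.0), np.float64(6.0), 82), (np.float64(-190.0), np.float64(-6.0), 83), (np.float64(-112.0), np.float64(-122.0), 9)] [20 19 21]
250 [(np.float64(-148.0), np.float64(10.0), 67), (np.float64(-174.0), np.float64(7.0), 76), (np.float64(-189.0), np.float64(-6.0), 76), (np.float64(-112.0), np.float64(-123.0), 0)] [19 20 22]
253 [(np.float64(-145.0), np.float64(7.0), 58), (np.float64(-174.0), np.float64(7.0), 68), (np.float64(-191.0), np.float64(-5.0), 70), (np.float64(-121.0), np.float64(-112.0), 0)] [123  28  25]
256 [(np.float64(-81.0), np.float64(-57.0), 0), (np.float6
[... 215 characters left out ...]
4(23.0), 67), (np.float64(-200.0), np.float64(5.0), 64), (np.float64(-141.0), np.float64(-90.0), 1)] [122  25  22]
262 [(np.float64(-102.0), np.float64(-36.0), 0), (np.float64(-188.0), np.float64(23.0), 60), (np.float64(-136.0), np.float64(-66.0), 1), (np.float64(-149.0), np.float64(-80.0), 0)] [117  21  20]
265 [(np.float64(-111.0), np.float64(-26.0), 0), (np.float64(-129.0), np.float64(-41.0), 1), (np.float64(-144.0), np.float64(-58.0), 0), (np.float64(-159.0), np.float64(-69.0), 1)] [ 72 123 230]
268 [(np.float64(-123.0), np.float64(-14.0), 3), (np.float64(-136.0), np.float64(-33.0), -1), (np.float64(-153.0), np.float64(-47.0), 0), (np.float64(-169.0), np.float64(-56.0), 3)] [ 54  89 168]
```

View pics/s3z.png

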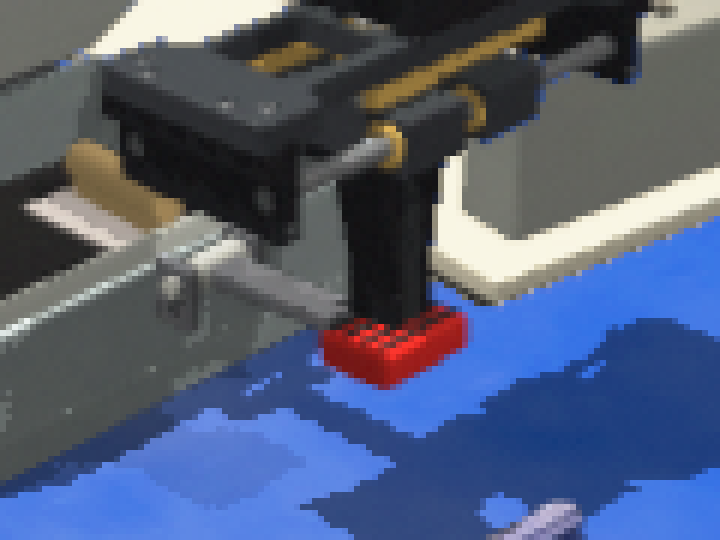

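```bash
python3 - <<'E'
from h import *
im,W=cloud('scene')
for u,v in [(267,238),(240,225),(255,215),(270,225),(283,224)]: print(u,v,im[v,u],W[v,u].round(3),w2c(W[v,u]).round(3))
z=np.load('/tmp/scene0.npz');W0=z['W'];c=(abs(W0[...,0]-.42)<.05)&(abs(W0[...,1]+.1)<.05);print(np.nanmedian(W0[c],axis=0))
s=get_state();print(s['position'],s['joint_positions'])
E
```

```text
267 238 [40 41 42] [0.382 0.11  0.146] [-0.214  0.084]
240 225 [23 24 26] [0.453 0.123 0.149] [-0.143  0.084]
255 215 [78 83 87] [0.41  0.117 0.183] [-0.186  0.085]
270 225 [43 44 46] [0.438 0.063 0.137] [-0.167  0.028]
283 224 [129 129 128] [0.392 0.066 0.157] [-0.211  0.038]
[ 4.28143087e-01 -1.04494732e-01 -2.29327602e-04]
[0.43136781 0.03157774 0.04890635] [ 0.48883673  0.02589019 -0.62330118  2.12425819  0.01799992  0.99574704
  1.58167464]
```

```bash
python3 - <<'E'
from h import *
im,W=cloud('wrist'); save('w3',im)
i=im.astype(int)
m=(i[...,2]>140)&(i[...,0]<90); print(m.sum(),np.nanpercentile(W[m][:,2],[10,50,90]))
s=get_state(); print(s['position'], R.from_rotvec(s['tool_rot']).as_matrix().round(3))
for k in range(3): print(get_state()['joint_torque'].round(1),get_state()['ft_force'].round(1))
E
```

```text
28461 [-0.00056252  0.00031687  0.00123936]
[0.43136177 0.03158138 0.04892204] [[ 0.001 -0.988 -0.154]
 [ 0.    -0.154  0.988]
 [-1.    -0.001 -0.   ]]
[ -0.  -23.7  -0.4 -26.7   0.    0.1  -0. ] [-0.4  0.6 -0.8]
[ -0.  -23.7  -0.4 -26.7   0.    0.1  -0. ] [-0.4  0.6 -0.8]
[ -0.  -23.7  -0.4 -26.7   0.    0.1  -0. ] [-0.4  0.6 -0.8]
```

View pics/w3.png

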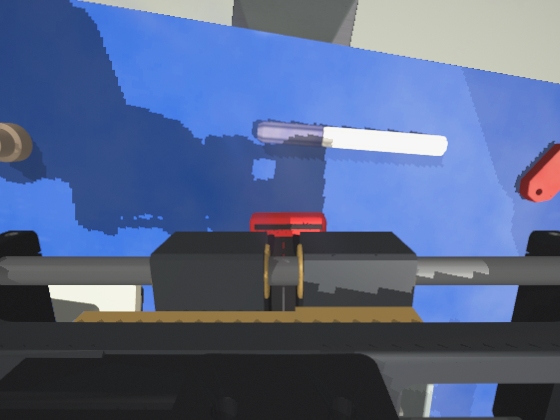

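>>> {"op": "jog_arm", "data": {
  "targets": [
    [0, 0, 0, 0.2, 0, 0, 0],
    [0, 0, 0, 0.3, 0, 0, 0],
    [0, 0, 0, 0.3, 0, 0, 0],
    [0, 0, 0, 0.3, 0, 0, 0],
    [0, 0, 0, 0.3, 0, 0, 0],
    [0, 0, 0, 0.2, 0, 0, 0]
  ]
}}

```text
time: 8.68
position: [0.4309, 0.0315, 0.0333]
tool_rot: [-1.322, 1.133, 1.323]
ft_force: [-3.6, -0.4, 6.5]
grip_width: 0.007
```

>>> {"op": "jog_arm", "data": {
  "targets": [
    [0, 0, 0, 0.2, 0, 0, 0],
    [0, 0, 0, 0.2, 0, 0, 0],
    [0, 0, 0, 0, 0, 0, 0]
  ]
}}

```text
time: 9.05
position: [0.4312, 0.0315, 0.0291]
tool_rot: [-1.323, 1.132, 1.322]
ft_force: [-1.9, 0.1, 3.8]
grip_width: 0.009
```

>>> {"op": "jog_arm", "data": {
  "targets": [
    [0, 0, 0, 0.1, 0, 0, 0],
    [0, 0, 0, 0.1, 0, 0, 0]
  ]
}}

```text
time: 9.3
position: [0.4314, 0.0316, 0.0273]
tool_rot: [-1.323, 1.132, 1.322]
ft_force: [-1.3, -0.0, 4.6]
grip_width: 0.002
```

>>> {"op": "jog_arm", "data": {
  "targets": [
    [0, 0, 0, 0.1, 0, 0, 0],
    [0, 0, 0, 0.1, 0, 0, 0]
  ]
}}

```text
time: 9.55
position: [0.4316, 0.0316, 0.0262]
tool_rot: [-1.323, 1.132, 1.322]
ft_force: [-6.1, 0.3, 19.0]
grip_width: 0.004
```

>>> {"op": "jog_arm", "data": {
  "targets": [
    [0, 0, 0, 0.1, 0, 0, 0],
    [0, 0, 0, 0.1, 0, 0, 0]
  ]
}}

```text
time: 9.8
position: [0.4317, 0.0315, 0.0258]
tool_rot: [-1.323, 1.133, 1.322]
ft_force: [-13.0, -0.2, 35.4]
grip_width: 0.007
```

Stop reached. Retract upward and look.

>>> {"op": "jog_arm", "data": {
  "targets": [
    [0, 0, 0, -1, 0, 0, 0],
    [0, 0, 0, -3, 0, 0, 0],
    [0, 0, 0, -5, 0, 0, 3],
    [0, 0, 0, -6, 0, 0, 3],
    [0, 0, 0, -6, 0, 0, 3],
    [0, 0, 0, -4, 0, 0, 3]
  ]
}}

```text
time: 10.55
position: [0.4319, 0.0316, 0.2757]
tool_rot: [-1.325, 1.13, 1.319]
ft_force: [1.7, 0.6, -0.5]
grip_width: 0.316
```

```bash
python3 - <<'E'
from h import *
im,W=cloud('scene'); save('s4',im[130:310,120:400].repeat(2,0).repeat(2,1)); np.savez('/tmp/s4',im=im,W=W)
im,W=cloud('top'); save('t4',im[100:300,130:410].repeat(2,0).repeat(2,1)); np.savez('/tmp/t4',im=im,W=W)
delta([*c2w(0.015,0),.28])
E
```

```text
t 10.65 pos [0.4338 0.0317 0.2774] w=0.0292 F [ 0.8 -0.2 -0.9]
turn(tool) deg [-0.32 -0.13  0.48] shift in curr tool cm [ -0.1  -19.08   0.33] shift in goal tool cm [ -0.26 -19.08   0.22] world cm [18.8   3.27  0.26]
```

View pics/s4.png

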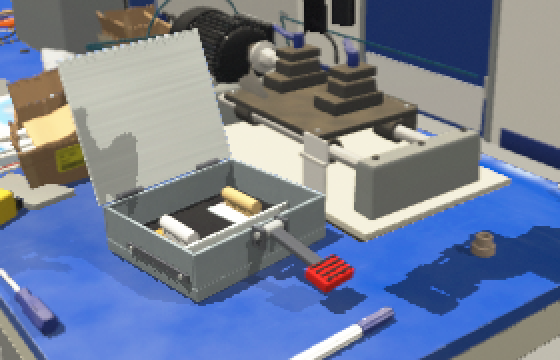

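View pics/t4.png

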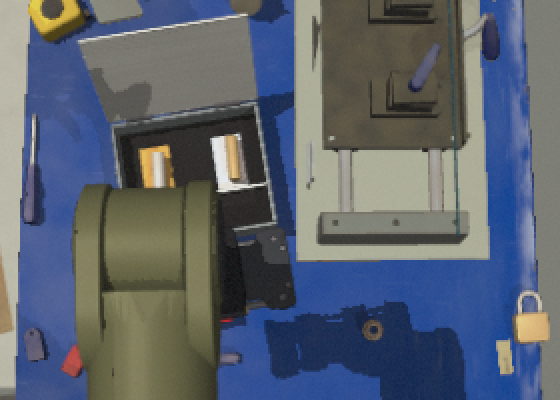

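```bash
python3 - <<'E'
from h import *
z=np.load('/tmp/t4.npz');im,W=z['im'],z['W'];i=im.astype(int)
save('t4z',cv2.resize(im[150:215,180:275],None,fx=8,fy=8,interpolation=cv2.INTER_CUBIC))
c=w2c(W.reshape(-1,3)).reshape(*W.shape[:2],2); Z=W[...,2]
lum=i.max(2)
for nm,s in (('left',1),('right',-1)):
    m=(c[...,0]>-.024)&(c[...,0]<.07)&(c[...,1]*s>.015)&(c[...,1]*s<.085)&(lum>70)&(Z<.055)
    for t,mm in (('all',m),('cyl',m&(Z>.032)),('padz',m&(Z<.027))):
        p=c[mm]; print(nm,t,mm.sum(),p.mean(0).round(4),p.min(0).round(3),p.max(0).round(3),np.median(Z[mm]).round(4))
z=np.load('/tmp/s4.npz');im,W=z['im'],z['W'];i=im.astype(int)
c=w2c(W.reshape(-1,3)).reshape(*W.shape[:2],2); Z=W[...,2]
for nm,s in (('left',1),('right',-1)):
    m=(c[...,0]>-.024)&(c[...,0]<.07)&(c[...,1]*s>.015)&(c[...,1]*s<.085)&(i.max(2)>90)&(Z<.055)
    mm=m&(Z>.034);p=c[mm]; print('scene',nm,mm.sum(),p.mean(0).round(4),p.min(0).round(3),p.max(0).round(3),np.median(Z[mm]).round(4))
E
```

```text
left all 341 [0.027  0.0498] [-0.006  0.028] [0.058 0.073] 0.0217
left cyl 97 [0.019  0.0463] [-0.006  0.038] [0.043 0.057] 0.0423
left padz 243 [0.0301 0.0511] [-0.002  0.028] [0.058 0.073] 0.0206
right all 458 [ 0.015  -0.0499] [-0.024 -0.081] [ 0.059 -0.028] 0.0228
right cyl 158 [ 0.0147 -0.055 ] [-0.023 -0.081] [ 0.049 -0.029] 0.0423
right padz 285 [ 0.017  -0.0468] [-0.024 -0.072] [ 0.059 -0.028] 0.0204
scene left 155 [0.0044 0.0511] [-0.024  0.016] [0.044 0.066] 0.0414
scene right 138 [ 0.0118 -0.0507] [-0.024 -0.081] [ 0.05  -0.015] 0.0408
```

View pics/t4z.png

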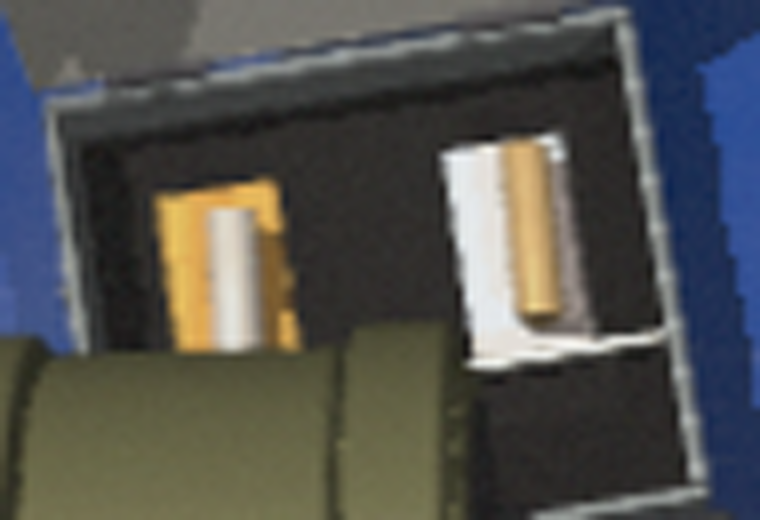

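```bash
python3 - <<'E'
from h import *
z=np.load('/tmp/s4.npz');im,W=z['im'],z['W']
save('s4z',im[60:170,220:340].repeat(5,0).repeat(5,1))
for u in (277,292):
  for v in range(136,152,2): print(u,v,im[v,u],W[v,u].round(3))
E
```

```text
277 136 [18 19 20] [0.427 0.052 0.314]
277 138 [17 16 18] [0.425 0.054 0.311]
277 140 [24 22 25] [0.426 0.053 0.307]
277 142 [21 20 22] [0.426 0.054 0.304]
277 144 [14 15 18] [0.424 0.055 0.3  ]
277 146 [155 151 138] [nan nan nan]
277 148 [173 169 155] [nan nan nan]
277 150 [174 169 156] [nan nan nan]
292 136 [28 28 29] [0.429 0.016 0.309]
292 138 [27 26 29] [0.428 0.016 0.305]
292 140 [27 26 28] [0.428 0.017 0.301]
292 142 [28 27 29] [0.427 0.017 0.298]
292 144 [173 169 155] [nan nan nan]
292 146 [173 168 154] [nan nan nan]
292 148 [63 89 94] [ 0.77  -0.264  0.174]
292 150 [137 135 171] [ 0.74  -0.239  0.178]
```

View pics/s4z.png

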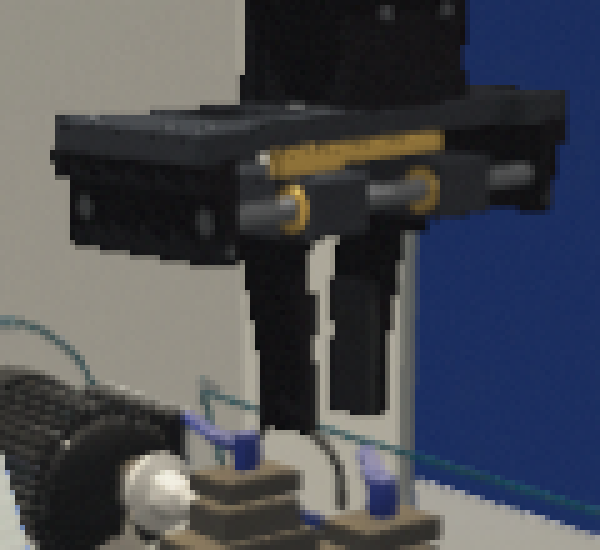

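```bash
python3 - <<'E'
from h import *
delta([*c2w(0.012,0.0465),.12])
E
```

```text
t 10.65 pos [0.4338 0.0317 0.2774] w=0.0292 F [ 0.8 -0.2 -0.9]
turn(tool) deg [-0.32 -0.13  0.48] shift in curr tool cm [ 15.88 -18.62   5.01] shift in goal tool cm [ 15.74 -18.78   4.87] world cm [ 17.76   7.81 -15.74]
```

>>> {"op": "jog_arm", "data": {
  "targets": [
    [-0.3, 0, 0, 0, -4.7, 1.25, 4.5],
    [0, 0, 0, 0, -4.7, 1.25, 4.5],
    [0, 0, 0, 0, -4.7, 1.25, 4.5],
    [0, 0, 0, 2, -4.7, 1.15, 4.5],
    [0, 0, 0, 4, 0, 0, 4.5],
    [0, 0, 0, 4, 0, 0, 4.5],
    [0, 0, 0, 4, 0, 0, 4.5],
    [0, 0, 0, 1, 0, 0, 4.5]
  ]
}}

```text
time: 11.65
position: [0.6063, 0.1091, 0.1187]
tool_rot: [-1.323, 1.134, 1.332]
ft_force: [-0.1, 0.2, 0.1]
grip_width: 0.519
```

```bash
python3 - <<'E'
from h import *
delta([*c2w(0.012,0.0465),.006])
im,W=cloud('scene'); save('s5',im[100:280,120:400].repeat(2,0).repeat(2,1))
E
```

```text
t 11.65 pos [0.6063 0.1091 0.1187] w=0.0451 F [-0.1  0.2  0.1]
turn(tool) deg [ 0.01  0.03 -0.39] shift in curr tool cm [ 1.127e+01 -5.900e-01 -1.000e-02] shift in goal tool cm [ 1.127e+01 -5.200e-01 -1.000e-02] world cm [  0.51   0.07 -11.27]
```

View pics/s5.png

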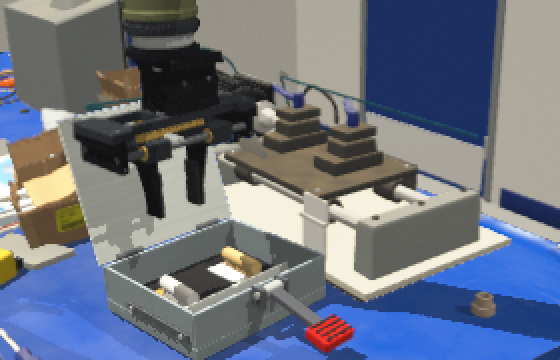

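>>> {"op": "jog_arm", "data": {
  "targets": [
    [0, 0, 0, 3, -0.4, 0, 4.5],
    [0, 0, 0, 3, 0, 0, 4.5],
    [0, 0, 0, 2.5, 0, 0, 4.5],
    [0, 0, 0, 1, 0, 0, 4.5],
    [0, 0, 0, 0.5, 0, 0, 4.5],
    [0, 0, 0, 0, 0, 0, 4.5]
  ]
}}

```text
time: 12.45
position: [0.6136, 0.1105, 0.0239]
tool_rot: [-1.327, 1.128, 1.325]
ft_force: [-0.8, -0.0, -0.6]
grip_width: 0.519
```

```bash
python3 - <<'E'
from h import *
delta([*c2w(0.012,0.0465),.006])
im,W=cloud('scene'); save('s6',cv2.resize(im[170:280,160:300],None,fx=5,fy=5,interpolation=cv2.INTER_CUBIC))
im,W=cloud('wrist'); save('w6',im)
E
```

```text
t 12.45 pos [0.6136 0.1105 0.0239] w=0.0452 F [-0.8 -0.  -0.6]
turn(tool) deg [-0.02 -0.01  0.08] shift in curr tool cm [ 1.79  0.23 -0.03] shift in goal tool cm [ 1.79  0.23 -0.03] world cm [-0.22 -0.07 -1.79]
```

View pics/s6.png

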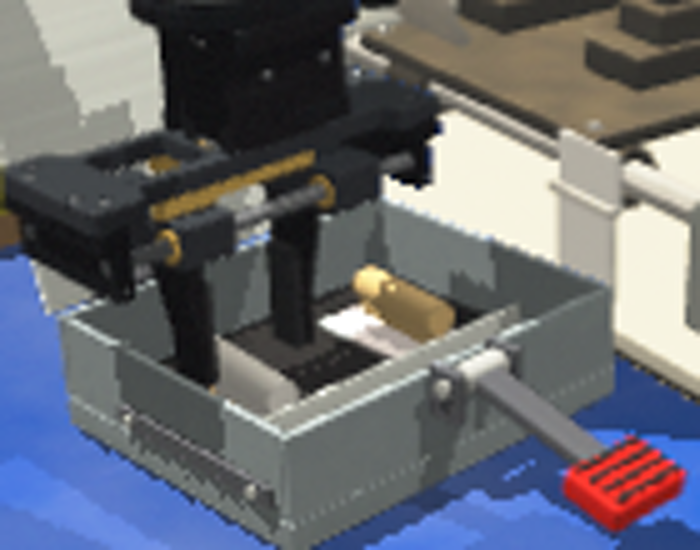

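View pics/w6.png

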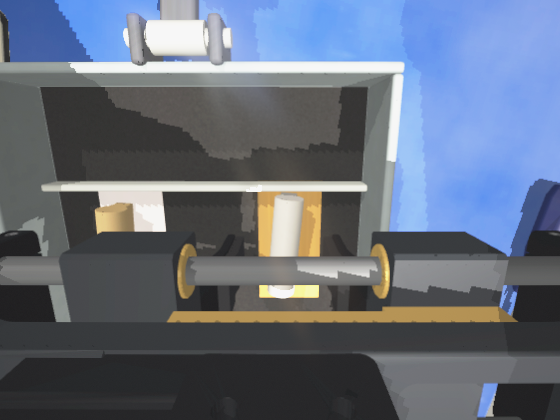

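```bash
cat >> h.py <<'E'
def cyl(name,side,zlo=.033,zhi=.052,xr=(-.03,.075),ylim=(.02,.09)):
    im,W=cloud(name);c=w2c(W);Z=W[...,2];i=im.astype(int)
    s=1 if side=='L' else -1
    m=(c[...,0]>xr[0])&(c[...,0]<xr[1])&(c[...,1]*s>ylim[0])&(c[...,1]*s<ylim[1])&(Z>zlo)&(Z<zhi)&(i.max(2)>80)
    m=cv2.morphologyEx(m.astype(np.uint8),cv2.MORPH_OPEN,np.ones((3,3)))
    n,l,st,cc=cv2.connectedComponentsWithStats(m);k=1+np.argmax(st[1:,4]);p=c[l==k]
    print(name,side,st[k],'rect',cv2.minAreaRect(p.astype(np.float32)),'min',p.min(0).round(4),'max',p.max(0).round(4),'ztop',np.percentile(Z[l==k],95).round(4),'col',im[l==k].mean(0).round())
E
python3 - <<'E'
from h import *
cyl('wrist','L')
im,W=cloud('wrist')
for v in (62,69,75,87,150,186,190,200,215,240,250,285,294): print(v,im[v,285],w2c(W[v,285]).round(4),W[v,285,2].round(4))
for u in (258,262,265,315,319): print(u,im[225,u],w2c(W[225,u]).round(4),W[225,u,2].round(4))
for u in (45,60,100,103,160,165,365,380,395): print(u,im[195,u],w2c(W[195,u]).round(4),W[195,u,2].round(4))
E
```

```text
wrist L [ 270  195   34   61 1715] rect ((0.000578543171286583, 0.048833854496479034), (0.01701967790722847, 0.03641057014465332), 84.89480590820312) min [-0.0181  0.0388] max [0.0182 0.0583] ztop 0.0455 col [222. 217. 205.]
62 [232 237 234] [-0.0834  0.0477] 0.0625
69 [246 247 246] [-0.0805  0.0477] 0.0628
75 [132 138 135] [-0.079   0.0478] 0.0572
87 [116 116 113] [-0.0788  0.048 ] 0.0206
150 [66 65 61] [-0.0429  0.048 ] 0.0205
186 [236 235 227] [-0.0232  0.0479] 0.0343
190 [231 231 221] [-0.0209  0.0479] 0.0345
200 [218 214 200] [-0.0171  0.0478] 0.0444
215 [239 237 228] [-0.0084  0.0478] 0.0439
240 [238 235 225] [0.006  0.0478] 0.0451
250 [236 233 222] [0.012  0.0478] 0.0453
285 [197 189 174] [0.034  0.0478] 0.0455
294 [247 247 247] [0.0401 0.0478] 0.0453
258 [189 149  94] [0.0045 0.0306] 0.0212
262 [231 189 108] [0.0043 0.0332] 0.0218
265 [232 190 108] [0.0044 0.0351] 0.0216
315 [235 192 107] [0.0045 0.0673] 0.0213
319 [232 190 105] [0.0044 0.0698] 0.0219
45 [95 99 98] [-0.0177 -0.0948] 0.0317
60 [65 65 64] [-0.0157 -0.0931] 0.0221
100 [227 219 214] [-0.0156 -0.0679] 0.0221
103 [227 220 214] [-0.0155 -0.0663] 0.0216
160 [231 223 217] [-0.0155 -0.0303] 0.022
165 [52 51 50] [-0.0153 -0.0275] 0.0212
365 [120 124 123] [-0.0168  0.0959] 0.0296
380 [119 124 123] [-0.0227  0.0956] 0.0582
395 [128 166 241] [-0.0108  0.1248] 0.0008
```

>>> {"op": "jog_arm", "data": {
  "targets": [
    [5, 0, 0, 0, 0.2, 0.1, 4.5],
    [0, 0, 0, 1, 0, 0, 4.5],
    [0, 0, 0, 0.7, 0, 0, 4.5],
    [0, 0, 0, 0.3, 0, 0, 4.5],
    [0, 0, 0, 0, 0, 0, 4.5]
  ]
}}

```text
time: 13.28
position: [0.6105, 0.1109, 0.0024]
tool_rot: [-1.263, 1.174, 1.264]
ft_force: [0.6, -0.5, 0.8]
grip_width: 0.519
```

>>> {"op": "jog_arm", "data": {
  "targets": [
    [0, 0, 0, 0, 0, 0, 2.5],
    [0, 0, 0, 0, 0, 0, 1.0],
    [0, 0, 0, 0, 0, 0, 1.0],
    [0, 0, 0, 0, 0, 0, 1.0],
    [0, 0, 0, 0, 0, 0, 1.0]
  ],
  "squeeze": 30
}}

```text
time: 13.9
position: [0.6109, 0.111, 0.0031]
tool_rot: [-1.263, 1.174, 1.263]
ft_force: [0.1, -0.2, 0.7]
grip_width: 0.187
```

>>> {"op": "jog_arm", "data": {
  "targets": [
    [0, 0, 0, -0.7, 0, 0, 1.0],
    [0, 0, 0, -1.3, 0, 0, 1.0],
    [-5, 0, 0, 0, 0, 0, 1.0],
    [0, 0, 0, 0, 0, -2.4, 1.0],
    [0, 0, 0, 0, 0, -2.4, 1.0],
    [0, 0, 0, 0, 0, 0, 1.0]
  ]
}}

```text
time: 14.65
position: [0.6191, 0.0601, 0.0234]
tool_rot: [-1.325, 1.133, 1.322]
ft_force: [-0.3, 0.8, -2.9]
grip_width: 0.182
```

```bash
python3 - <<'E'
from h import *
delta([*c2w(0.0135,0.0),.003])
im,W=cloud('wrist'); save('w7',im)
E
```

```text
t 14.65 pos [0.6191 0.0601 0.0234] w=0.0158 F [-0.3  0.8 -2.9]
turn(tool) deg [-0.27 -0.12  0.01] shift in curr tool cm [ 2.04 -0.18  0.39] shift in goal tool cm [ 2.04 -0.18  0.38] world cm [ 0.12  0.4  -2.04]
```

View pics/w7.png

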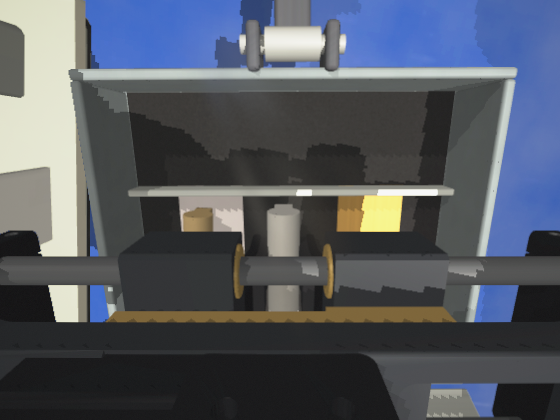

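>>> {"op": "jog_arm", "data": {
  "targets": [
    [-0.2, 0, 0, 0, 0, 0.4, 1.0],
    [0, 0, 0, 1.0, 0, 0, 1.0],
    [0, 0, 0, 0.6, 0, 0, 1.0],
    [0, 0, 0, 0.3, 0, 0, 1.0],
    [0, 0, 0, 0.1, 0, 0, 1.0],
    [0, 0, 0, 0, 0, 0, 1.0]
  ]
}}

```text
time: 15.45
position: [0.6179, 0.0676, 0.0031]
tool_rot: [-1.329, 1.127, 1.329]
ft_force: [-0.2, 0.8, -2.1]
grip_width: 0.184
```

>>> {"op": "jog_arm", "data": {
  "targets": [
    [0, 0, 0, 0, 0, 0, 2.0],
    [0, 0, 0, 0, 0, 0, 3.2],
    [0, 0, 0, 0, 0, 0, 3.2],
    [0, 0, 0, -2, 0, 0, 3.2],
    [0, 0, 0, -2, 0, 0, 3.2],
    [0, 0, 0, -1, 0, 0, 3.2],
    [0, 0, 0, 0, 0, -2.5, 4],
    [0, 0, 0, 0, 0, -2.5, 4],
    [0, 0, 0, 0, 0, 0, 4]
  ]
}}

```text
time: 16.58
position: [0.6265, 0.0151, 0.0534]
tool_rot: [-1.327, 1.13, 1.324]
ft_force: [0.2, -0.2, -0.6]
grip_width: 0.456
```

```bash
python3 - <<'E'
from h import *
delta([*c2w(0.015,-0.053),.026])
cyl('wrist','R')
cyl('wrist','R',ylim=(-.02,.02))
im,W=cloud('wrist'); save('w8',im)
E
```

```text
t 16.57 pos [0.6265 0.0151 0.0534] w=0.0397 F [ 0.2 -0.2 -0.6]
turn(tool) deg [-0.07 -0.1   0.02] shift in curr tool cm [ 2.74 -0.33 -0.35] shift in goal tool cm [ 2.74 -0.33 -0.36] world cm [ 0.38 -0.3  -2.74]
wrist R [ 263  200   27   56 1352] rect ((0.008408622816205025, -0.05448973923921585), (0.01697719655930996, 0.038905516266822815), 86.44438171386719) min [-0.0114 -0.0637] max [ 0.0281 -0.0454] ztop 0.0455 col [155. 133.  96.]
wrist R [ 344  191   28   65 1475] rect ((0.004189560189843178, 0.003744720481336117), (0.0433802604675293, 0.01677398383617401), 0.07548057287931442) min [-0.0175 -0.0047] max [0.0259 0.0121] ztop 0.0456 col [207. 204. 197.]
```

View pics/w8.png

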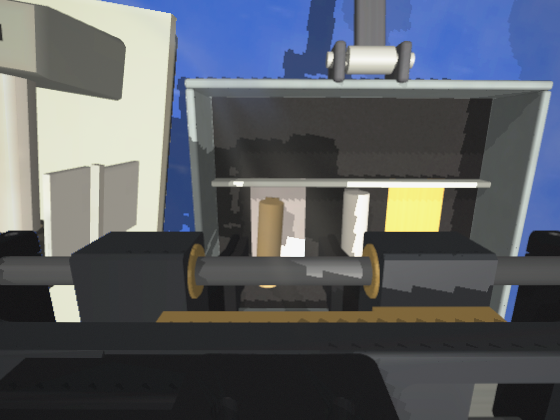

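>>> {"op": "jog_arm", "data": {
  "targets": [
    [0, 0, 0, 0, -0.7, -0.55, 3.4],
    [3.6, 0, 0, 0, 0, 0, 3.4],
    [0, 0, 0, 2, 0, 0, 3.4],
    [0, 0, 0, 1.5, 0, 0, 3.4],
    [0, 0, 0, 1, 0, 0, 3.4],
    [0, 0, 0, 0.5, 0, 0, 3.4],
    [0, 0, 0, 0, 0, 0, 3.4]
  ]
}}

```text
time: 17.6
position: [0.6336, 0.0139, 0.0025]
tool_rot: [-1.283, 1.16, 1.284]
ft_force: [0.1, 0.1, -0.1]
grip_width: 0.396
```

```bash
python3 - <<'E'
from h import *
delta([*c2w(0.0185,-0.055),.003],yaw=YAW-radians(3.6))
im,W=cloud('wrist'); save('w9',im)
E
```

```text
t 17.6 pos [0.6336 0.0139 0.0025] w=0.0344 F [ 0.1  0.1 -0.1]
turn(tool) deg [ 0.19  0.01 -0.03] shift in curr tool cm [-0.05 -0.02 -0.33] shift in goal tool cm [-0.05 -0.02 -0.33] world cm [ 0.05 -0.32  0.05]
```

View pics/w9.png

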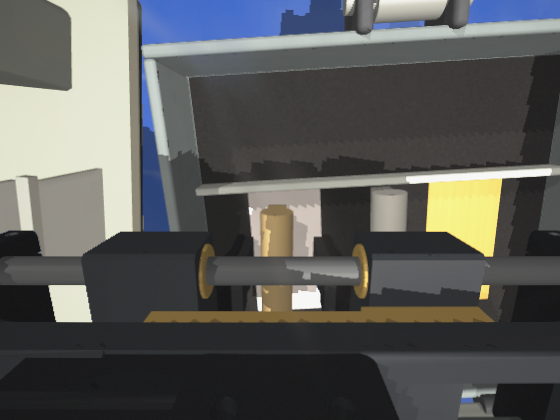

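>>> {"op": "jog_arm", "data": {
  "targets": [
    [0, 0, 0, 0, 0, -0.3, 2.6],
    [0, 0, 0, 0, 0, 0, 1.0],
    [0, 0, 0, 0, 0, 0, 1.0],
    [0, 0, 0, 0, 0, 0, 1.0],
    [0, 0, 0, -0.8, 0, 0, 1.0],
    [0, 0, 0, -1.9, 0, 0, 1.0],
    [0, 0, 0, -2.5, 0, 0, 1.0],
    [-3.6, 0, 0, 0, 0, 0, 1.0]
  ]
}}

```text
time: 18.65
position: [0.6363, 0.0115, 0.0588]
tool_rot: [-1.333, 1.123, 1.326]
ft_force: [-0.3, -0.6, -2.6]
grip_width: 0.185
```

```bash
python3 - <<'E'
from h import *
delta([*c2w(0.0155,0.050),.053])
E
```

```text
t 18.65 pos [0.6363 0.0115 0.0588] w=0.0161 F [-0.3 -0.6 -2.6]
turn(tool) deg [ 0.29 -0.06  0.31] shift in curr tool cm [ 0.56  0.48 10.46] shift in goal tool cm [ 0.58  0.53 10.45] world cm [-2.2  10.23 -0.58]
```

>>> {"op": "jog_arm", "data": {
  "targets": [
    [0, 0, 0, 0, 0.2, 3, 1.0],
    [0, 0, 0, 0, 0.2, 4, 1.0],
    [0, 0, 0, 0, 0.1, 3.4, 1.0],
    [0, 0, 0, 0, 0, 0, 1.0],
    [0, 0, 0, 0, 0, 0, 1.0]
  ]
}}

```text
time: 19.27
position: [0.6126, 0.1121, 0.0557]
tool_rot: [-1.33, 1.127, 1.328]
ft_force: [0.4, -1.3, -2.2]
grip_width: 0.181
```

```bash
python3 - <<'E'
from h import *
delta([*c2w(0.0155,0.050),.003])
im,W=cloud('wrist'); save('w10',im)
E
```

```text
t 19.27 pos [0.6126 0.1121 0.0557] w=0.0158 F [ 0.4 -1.3 -2.2]
turn(tool) deg [ 0.18 -0.06  0.04] shift in curr tool cm [ 5.27 -0.19  0.14] shift in goal tool cm [ 5.27 -0.2   0.14] world cm [ 0.17  0.17 -5.27]
```

View pics/w10.png

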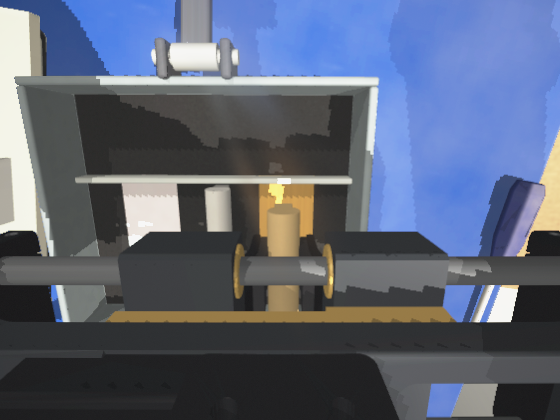

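>>> {"op": "jog_arm", "data": {
  "targets": [
    [0, 0, 0, 1.5, -0.2, 0.1, 1.0],
    [0, 0, 0, 1.5, 0, 0, 1.0],
    [0, 0, 0, 1.2, 0, 0, 1.0],
    [0, 0, 0, 0.6, 0, 0, 1.0],
    [0, 0, 0, 0.3, 0, 0, 1.0],
    [0, 0, 0, 0.1, 0, 0, 1.0],
    [0, 0, 0, 0, 0, 0, 1.0]
  ]
}}

```text
time: 20.2
position: [0.6144, 0.1142, 0.0034]
tool_rot: [-1.329, 1.126, 1.328]
ft_force: [0.4, 0.3, -1.5]
grip_width: 0.186
```

>>> {"op": "jog_arm", "data": {
  "targets": [
    [0, 0, 0, 0, 0, 0, 2.0],
    [0, 0, 0, 0, 0, 0, 3.2],
    [0, 0, 0, 0, 0, 0, 3.2],
    [0, 0, 0, -2, 0, 0, 3.2],
    [0, 0, 0, -2.5, 0, 0, 3.2],
    [0, 0, 0, -0.5, 0, 0, 3.2],
    [0, 0, 0, 0, 0, -2.3, 3.4],
    [0, 0, 0, 0, 0, -2.3, 3.4],
    [0, 0, 0, 0, 0, 0, 3.4]
  ]
}}

```text
time: 21.32
position: [0.6217, 0.0658, 0.0527]
tool_rot: [-1.327, 1.131, 1.325]
ft_force: [0.1, -0.6, -0.2]
grip_width: 0.391
```

```bash
python3 - <<'E'
from h import *
delta([*c2w(0.0125,0.0037),.003])
cyl('wrist','L')
cyl('wrist','R',ylim=(-.022,.022))
im,W=cloud('wrist'); save('w11',im)
E
```

```text
t 21.32 pos [0.6217 0.0658 0.0527] w=0.0340 F [ 0.1 -0.6 -0.2]
turn(tool) deg [-0.06 -0.08 -0.03] shift in curr tool cm [4.97 0.26 0.23] shift in goal tool cm [4.97 0.27 0.23] world cm [-0.3   0.18 -4.97]
wrist L [ 341  191   28   65 1321] rect ((0.008217147551476955, 0.05013611912727356), (0.044322118163108826, 0.01684137061238289), 0.0369512178003788) min [-0.0139  0.0417] max [0.0304 0.0585] ztop 0.0455 col [188. 166. 117.]
wrist R [ 271  186   26   70 1679] rect ((0.0067586712539196014, 0.004062633495777845), (0.0485868826508522, 0.016830552369356155), 0.4492357075214386) min [-0.0175 -0.0045] max [0.0311 0.0123] ztop 0.0456 col [161. 156. 145.]
```

View pics/w11.png

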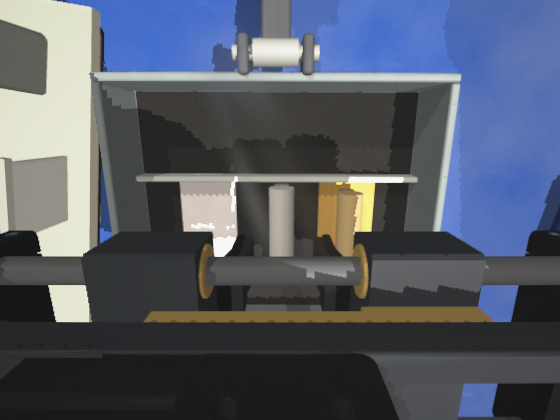

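Brass lies at case (0.016, 0.050), yaw 0°, on the brass pad. Next is the nickel, at (0.0125, 0.004).

>>> {"op": "jog_arm", "data": {
  "targets": [
    [0, 0, 0, 1, 0.25, 0.25, 3.4],
    [0, 0, 0, 1.7, 0, 0, 3.4],
    [0, 0, 0, 1.5, 0, 0, 3.4],
    [0, 0, 0, 0.7, 0, 0, 3.4],
    [0, 0, 0, 0, 0, 0, 2.5],
    [0, 0, 0, 0, 0, 0, 1],
    [0, 0, 0, 0, 0, 0, 1],
    [0, 0, 0, 0, 0, 0, 1],
    [0, 0, 0, -0.8, 0, 0, 1],
    [0, 0, 0, -1.2, 0, 0, 1]
  ]
}}

```text
time: 22.72
position: [0.6177, 0.071, 0.0238]
tool_rot: [-1.328, 1.128, 1.331]
ft_force: [-0.1, 0.1, -0.9]
grip_width: 0.185
```

```bash
python3 - <<'E'
from h import *
delta([*c2w(0.0155,-0.050),.003])
E
```

```text
t 22.73 pos [0.6177 0.071  0.0238] w=0.0161 F [-0.1  0.1 -0.9]
turn(tool) deg [ 0.2   0.03 -0.1 ] shift in curr tool cm [ 2.08 -0.33 -5.71] shift in goal tool cm [ 2.08 -0.35 -5.71] world cm [ 1.26 -5.58 -2.08]
```

>>> {"op": "jog_arm", "data": {
  "targets": [
    [0, 0, 0, 0, -0.2, -2.8, 1],
    [0, 0, 0, 0, -0.1, -2.8, 1],
    [0, 0, 0, 0, 0, 0, 1],
    [0, 0, 0, 0, 0, 0, 1]
  ]
}}

```text
time: 23.22
position: [0.6305, 0.017, 0.0243]
tool_rot: [-1.328, 1.126, 1.329]
ft_force: [0.9, -0.0, -3.1]
grip_width: 0.182
```

```bash
python3 - <<'E'
from h import *
delta([*c2w(0.0155,-0.050),.003])
im,W=cloud('wrist'); save('w12',im)
E
```

```text
t 23.23 pos [0.6305 0.017  0.0243] w=0.0158 F [ 0.9 -0.  -3.1]
turn(tool) deg [0.2  0.06 0.01] shift in curr tool cm [ 2.13  0.05 -0.18] shift in goal tool cm [ 2.13  0.05 -0.18] world cm [-0.02 -0.18 -2.13]
```

View pics/w12.png

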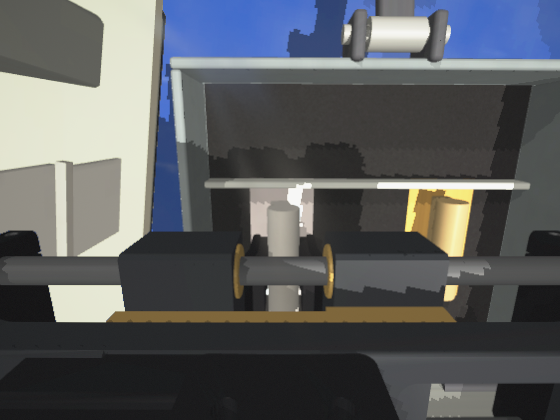

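>>> {"op": "jog_arm", "data": {
  "targets": [
    [0.2, 0, 0, 0.8, 0, -0.2, 1],
    [0, 0, 0, 0.8, 0, 0, 1],
    [0, 0, 0, 0.4, 0, 0, 1],
    [0, 0, 0, 0.1, 0, 0, 1],
    [0, 0, 0, 0, 0, 0, 1],
    [0, 0, 0, 0, 0, 0, 2],
    [0, 0, 0, 0, 0, 0, 3.2],
    [0, 0, 0, 0, 0, 0, 3.2],
    [0, 0, 0, -2, 0, 0, 3.2],
    [0, 0, 0, -3, 0, 0, 3.2]
  ]
}}

```text
time: 24.52
position: [0.6306, 0.0142, 0.0537]
tool_rot: [-1.326, 1.13, 1.328]
ft_force: [0.1, 0.8, 1.5]
grip_width: 0.363
```

```bash
python3 - <<'E'
from h import *
delta([.45,-.05,.2])
cyl('wrist','L')
cyl('wrist','R')
im,W=cloud('wrist'); save('w13',im)
E
```

```text
t 24.52 pos [0.6306 0.0142 0.0537] w=0.0316 F [0.1 0.8 1.5]
turn(tool) deg [-0.    0.03 -0.06] shift in curr tool cm [-14.61  18.87  -3.44] shift in goal tool cm [-14.63  18.85  -3.45] world cm [-18.06  -6.42  14.63]
wrist L [ 415  190   32   41 1124] rect ((0.0002671787515282631, 0.04903361573815346), (0.017633909359574318, 0.028302714228630066), 89.77021789550781) min [-0.0139  0.0403] max [0.0144 0.0579] ztop 0.0455 col [208. 189. 134.]
wrist R [ 269  181   24   75 1766] rect ((0.010961543768644333, -0.053181082010269165), (0.053647156804800034, 0.016593560576438904), 0.2181694209575653) min [-0.0159 -0.0614] max [ 0.0378 -0.0448] ztop 0.0456 col [166. 161. 150.]
```

View pics/w13.png

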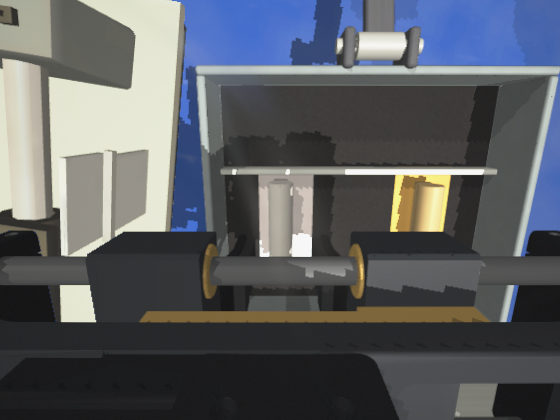

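>>> {"op": "jog_arm", "data": {
  "targets": [
    [0, 0, 0, -5, 0, 0, 3.2],
    [0, 0, 0, -5, 0, 0, 3.2],
    [0, 0, 0, -5, 0, 0, 4.5],
    [0, 0, 0, -3, 2, -0.5, 4.5],
    [0, 0, 0, 0, 4.5, -1, 4.5],
    [0, 0, 0, 0, 4.5, -1, 4.5],
    [0, 0, 0, 0, 4.5, -1, 4.5],
    [0, 0, 0, 0, 3, -1, 4.5],
    [0, 0, 0, 0, 0, -3, 4.5],
    [0, 0, 0, 0, 0, 0, 4.5]
  ]
}}

```text
time: 25.92
position: [0.4597, -0.092, 0.2327]
tool_rot: [-1.324, 1.132, 1.323]
ft_force: [1.1, 1.0, 0.3]
grip_width: 0.513
```

```bash
cat >> h.py <<'E'
def bush(name,zlo=.006):
    im,W=cloud(name);Z=W[...,2];i=im.astype(int)
    m=(W[...,0]>.3)&(W[...,0]<.5)&(W[...,1]>-.34)&(W[...,1]<0.0)&(Z>zlo)&(Z<.04)&(i[...,0]>=i[...,2]-10)
    m=cv2.morphologyEx(m.astype(np.uint8),cv2.MORPH_OPEN,np.ones((2,2)))
    n,l,st,cc=cv2.connectedComponentsWithStats(m)
    for k in range(1,n):
        if st[k,4]>20:
            p=W[l==k]; print(name,st[k],'circ',cv2.minEnclosingCircle(p[:,:2].astype(np.float32)),'mean',p.mean(0).round(4),'zmax',p[:,2].max().round(4),im[l==k].mean(0).round())
    return im,W
E
python3 - <<'E'
from h import *
im,W=bush('top'); save('t14',im[100:300,130:410].repeat(2,0).repeat(2,1))
im,W=bush('wrist'); save('w14',im)
delta([.402,-.1765,.1])
E
```

```text
wrist [214 121  22  21 297] circ ((0.40338334441185, -0.1772252321243286), 0.01440142560750246) mean [nan nan nan] zmax nan [131. 120. 122.]
wrist [ 96 184 194  32 655] circ ((0.5000671744346619, -0.20610220730304718), 0.1307174563407898) mean [nan nan nan] zmax nan [229. 230. 217.]
t 26.02 pos [ 0.4602 -0.089   0.2327] w=0.0452 F [0.6 0.7 0.3]
turn(tool) deg [-0.02  0.05 -0.02] shift in curr tool cm [13.26  7.13 -7.72] shift in goal tool cm [13.27  7.14 -7.71] world cm [ -5.82  -8.75 -13.27]
```

View pics/t14.png

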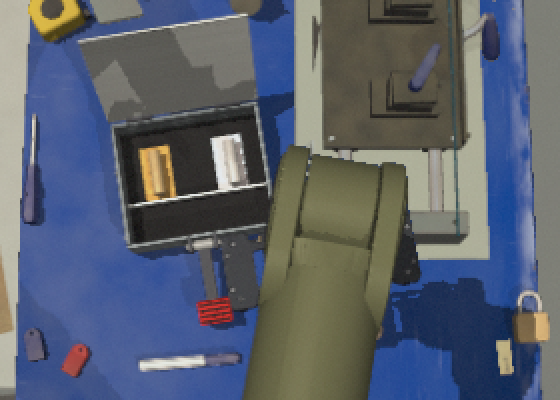

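View pics/w14.png

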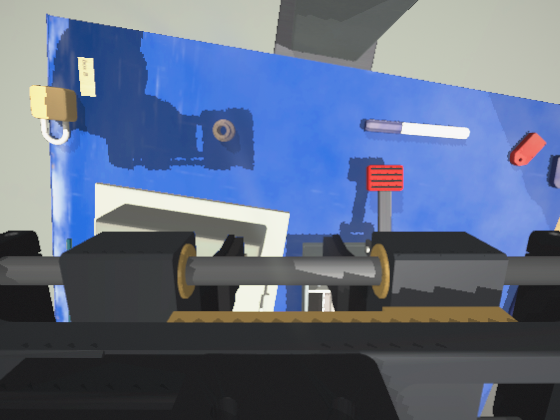

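>>> {"op": "jog_arm", "data": {
  "targets": [
    [0, 0, 0, 0, 2.4, -2.6, 4.5],
    [0, 0, 0, 0, 2.4, -2.6, 4.5],
    [0, 0, 0, 2, 2.3, -2.5, 4.5],
    [0, 0, 0, 5, 0, 0, 4.5],
    [0, 0, 0, 5, 0, 0, 4.5],
    [0, 0, 0, 4, 0, 0, 4.5],
    [0, 0, 0, 0, 0, 0, 4.5]
  ]
}}

```text
time: 26.9
position: [0.4003, -0.1744, 0.0704]
tool_rot: [-1.322, 1.129, 1.334]
ft_force: [-0.3, 0.8, 0.6]
grip_width: 0.521
```

```bash
python3 - <<'E'
from h import *
im,W=bush('wrist'); save('w15',im)
delta([.403,-.177,-.016])
E
```

```text
wrist [263 202  33  33 771] circ ((0.4041053354740143, -0.17683616280555725), 0.01609792374074459) mean [nan nan nan] zmax nan [165. 149. 137.]
t 26.95 pos [ 0.4022 -0.1755  0.0726] w=0.0452 F [-1.  -0.3  0.8]
turn(tool) deg [ 0.08  0.12 -0.09] shift in curr tool cm [ 8.86 -0.07 -0.17] shift in goal tool cm [ 8.86 -0.05 -0.16] world cm [ 0.08 -0.15 -8.86]
```

View pics/w15.png

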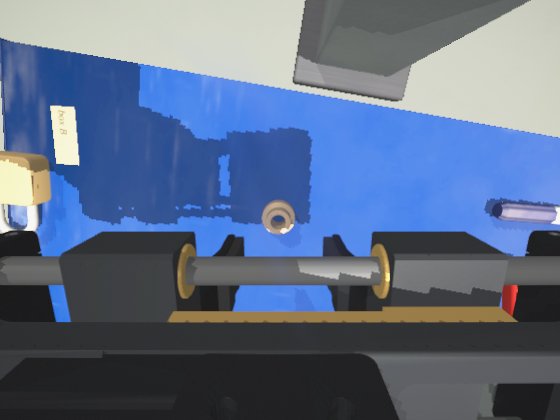

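>>> {"op": "jog_arm", "data": {
  "targets": [
    [0, 0, 0, 3, -0.1, -0.15, 5],
    [0, 0, 0, 2.5, 0, 0, 5],
    [0, 0, 0, 1.5, 0, 0, 5],
    [0, 0, 0, 1, 0, 0, 5],
    [0, 0, 0, 0.5, 0, 0, 5],
    [0, 0, 0, 0, 0, 0, 5]
  ]
}}

```text
time: 27.7
position: [0.404, -0.1784, -0.0118]
tool_rot: [-1.327, 1.129, 1.326]
ft_force: [0.4, 0.2, 0.7]
grip_width: 0.575
```

```bash
python3 - <<'E'
from h import *
im,W=cloud('wrist'); save('w16',im)
delta([.4035,-.177,-.016])
im,W=cloud('scene'); save('s16',cv2.resize(im[190:290,300:420],None,fx=5,fy=5,interpolation=cv2.INTER_CUBIC))
E
```

```text
t 27.75 pos [ 0.4041 -0.1784 -0.0116] w=0.0497 F [-0.6 -0.3  0.3]
turn(tool) deg [-0.02 -0.03  0.03] shift in curr tool cm [0.44 0.04 0.15] shift in goal tool cm [0.44 0.04 0.15] world cm [-0.06  0.14 -0.44]
```

View pics/w16.png

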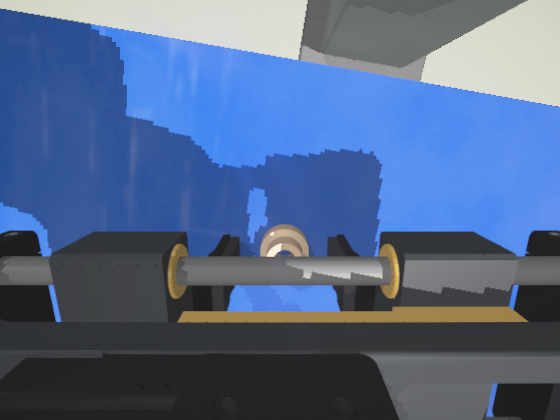

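View pics/s16.png

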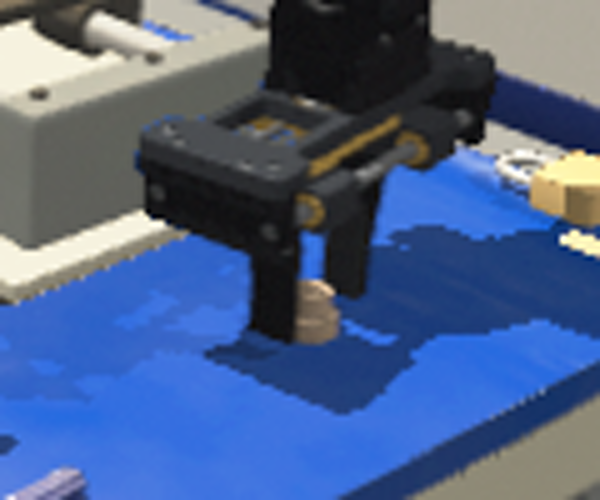

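>>> {"op": "jog_arm", "data": {
  "targets": [
    [0, 0, 0, 0.4, 0, 0.1, 5],
    [0, 0, 0, 0, 0, 0, 3],
    [0, 0, 0, 0, 0, 0, 2],
    [0, 0, 0, 0, 0, 0, 2],
    [0, 0, 0, 0, 0, 0, 2],
    [0, 0, 0, 0, 0, 0, 2]
  ],
  "squeeze": 25
}}

```text
time: 28.55
position: [0.4037, -0.1773, -0.016]
tool_rot: [-1.326, 1.129, 1.326]
ft_force: [-0.0, 0.2, 0.0]
grip_width: 0.297
```

>>> {"op": "jog_arm", "data": {
  "targets": [
    [0, 0, 0, -1, 0, 0, 2],
    [0, 0, 0, -3, 0, 0, 2],
    [0, 0, 0, -5, 0, 0, 2],
    [0, 0, 0, -5, 0, 0, 2],
    [0, 0, 0, -2, 0, 0, 2],
    [0, 0, 0, 0, 0, 0, 2]
  ]
}}

```text
time: 29.3
position: [0.4049, -0.1778, 0.146]
tool_rot: [-1.33, 1.129, 1.322]
ft_force: [0.6, -0.1, -0.2]
grip_width: 0.297
```

```bash
python3 - <<'E'
from h import *
im,W=cloud('scene'); save('s17',im[130:310,200:480].repeat(2,0).repeat(2,1))
delta([*c2w(-.0525,-.03),.12])
E
```

```text
t 29.35 pos [ 0.4037 -0.1773  0.1444] w=0.0260 F [-0.1  0.6 -0.8]
turn(tool) deg [-0.02 -0.07  0.04] shift in curr tool cm [  2.43 -18.64  17.38] shift in goal tool cm [  2.44 -18.64  17.38] world cm [15.62 20.13 -2.44]
```

View pics/s17.png

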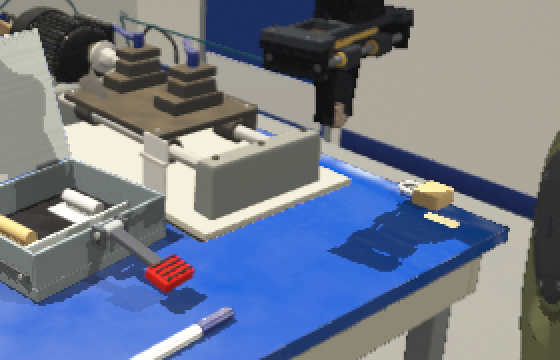

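>>> {"op": "jog_arm", "data": {
  "targets": [
    [0, 0, 0, 0, 0, 4.5, 2],
    [0, 0, 0, 0, 0, 4.5, 2],
    [0, 0, 0, 0, 0, 4.5, 2],
    [0, 0, 0, 0, -3.5, 4.5, 2],
    [0, 0, 0, 0, -5, 0.4, 2],
    [0, 0, 0, 0, -5, 0, 2],
    [0, 0, 0, 0, -5, 0, 2],
    [0, 0, 0, 0, 0, 0, 2]
  ]
}}

```text
time: 30.35
position: [0.5575, 0.0351, 0.1401]
tool_rot: [-1.32, 1.128, 1.334]
ft_force: [-0.6, 0.1, -0.1]
grip_width: 0.297
```

```bash
python3 - <<'E'
from h import *
delta([*c2w(-.0525,-.02),.005])
im,W=cloud('wrist'); save('w18',im)
E
```

```text
t 30.35 pos [0.5575 0.0351 0.1401] w=0.0259 F [-0.6  0.1 -0.1]
turn(tool) deg [ 0.03  0.39 -0.27] shift in curr tool cm [13.5  -0.13 -0.22] shift in goal tool cm [13.51 -0.06 -0.13] world cm [  0.08  -0.12 -13.51]
```

View pics/w18.png

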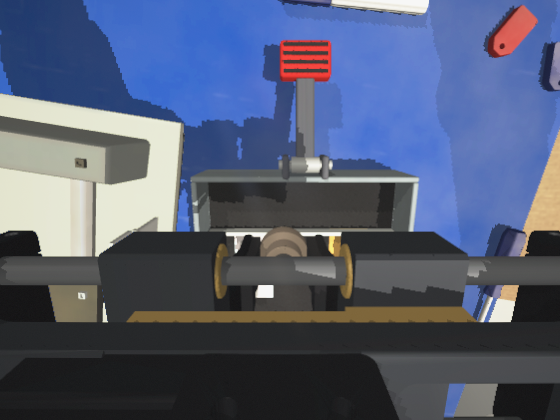

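>>> {"op": "jog_arm", "data": {
  "targets": [
    [0, 0, 0, 4, 0, 0, 2],
    [0, 0, 0, 4, 0, 0, 2],
    [0, 0, 0, 2, 0, 0, 2],
    [0, 0, 0, 1, 0, 0, 2],
    [0, 0, 0, 0, 0, 0, 2]
  ]
}}

```text
time: 31.02
position: [0.5569, 0.0338, 0.0343]
tool_rot: [-1.327, 1.129, 1.326]
ft_force: [0.6, 0.2, -0.5]
grip_width: 0.292
```

```bash
python3 - <<'E'
from h import *
delta([*c2w(-.0525,-.02),.005])
im,W=cloud('wrist'); save('w19',im)
E
```

```text
t 31.02 pos [0.5569 0.0338 0.0343] w=0.0254 F [ 0.6  0.2 -0.5]
turn(tool) deg [-0.02 -0.03  0.01] shift in curr tool cm [ 2.93 -0.15 -0.01] shift in goal tool cm [ 2.93 -0.15 -0.02] world cm [ 0.15  0.01 -2.93]
```

View pics/w19.png

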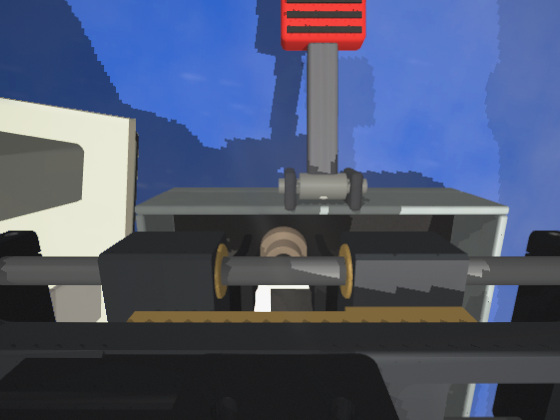

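>>> {"op": "jog_arm", "data": {
  "targets": [
    [0, 0, 0, 1, -0.15, 0, 2],
    [0, 0, 0, 1, 0, 0, 2],
    [0, 0, 0, 0.6, 0, 0, 2],
    [0, 0, 0, 0.25, 0, 0, 2],
    [0, 0, 0, 0.1, 0, 0, 2],
    [0, 0, 0, 0, 0, 0, 2]
  ]
}}

```text
time: 31.82
position: [0.5585, 0.0341, 0.0045]
tool_rot: [-1.326, 1.129, 1.326]
ft_force: [0.3, -0.5, -0.8]
grip_width: 0.3
```

>>> {"op": "jog_arm", "data": {
  "targets": [
    [0, 0, 0, 0, 0, 0, 3],
    [0, 0, 0, 0, 0, 0, 4.2],
    [0, 0, 0, 0, 0, 0, 4.2],
    [0, 0, 0, -2, 0, 0, 4.2],
    [0, 0, 0, -4, 0, 0, 4.2],
    [0, 0, 0, -5, 0, 0, 4.2],
    [0, 0, 0, -5, 0, 0, 4.2],
    [0, 0, 0, 0, 3, 0, 4.2]
  ]
}}

```text
time: 32.83
position: [0.5328, 0.031, 0.1703]
tool_rot: [-1.332, 1.121, 1.32]
ft_force: [-0.3, 0.5, -0.6]
grip_width: 0.484
```

```bash
python3 - <<'E'
from h import *
delta([*c2w(-.182,.0),.14])
im,W=cloud('wrist'); save('w20',im)
im,W=cloud('scene'); save('s20',im[130:310,120:400].repeat(2,0).repeat(2,1))
im,W=cloud('top'); save('t20',im[100:300,130:410].repeat(2,0).repeat(2,1))
E
```

```text
t 32.83 pos [0.5328 0.031  0.1703] w=0.0421 F [-0.3  0.5 -0.6]
turn(tool) deg [ 0.07 -0.04  0.59] shift in curr tool cm [ 2.93 10.41  1.89] shift in goal tool cm [ 3.03 10.38  1.88] world cm [-10.55   0.19  -3.03]
```

View pics/w20.png

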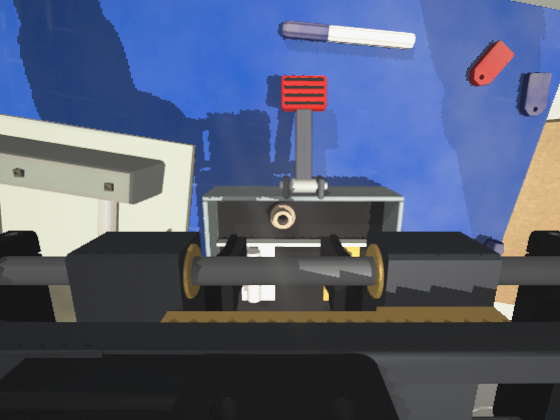

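View pics/s20.png

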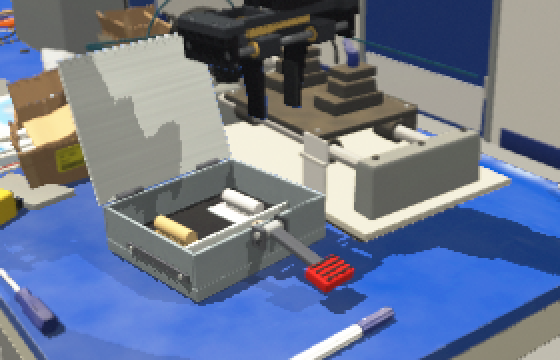

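View pics/t20.png

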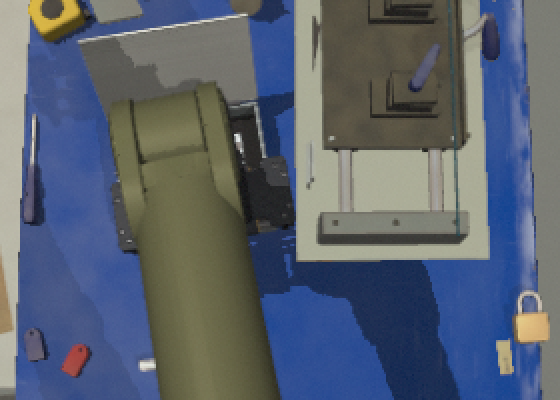

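>>> {"op": "jog_arm", "data": {
  "targets": [
    [0, 0, 0, 0, 3.5, 0.6, 6.5],
    [0, 0, 0, 0, 3.5, 0.7, 6.5],
    [0, 0, 0, 2, 3.3, 0.6, 6.5],
    [0, 0, 0, 4, 0, 0, 6.5],
    [0, 0, 0, 3, 0, 0, 6.5],
    [0, 0, 0, 0, 0, 0, 6.5]
  ]
}}

```text
time: 33.72
position: [0.4225, 0.0322, 0.0732]
tool_rot: [-1.324, 1.13, 1.331]
ft_force: [-0.5, 0.5, 0.9]
grip_width: 0.751
```

```bash
python3 - <<'E'
from h import *
delta([*c2w(-.182,.0),.004])
im,W=cloud('wrist'); save('w21',im)
i=im.astype(int)
m=(i[...,0]-i[...,1]>60)&(i[...,0]-i[...,2]>50)&(abs(w2c(W)[...,1])<.05)&(W[...,2]>.02)&(W[...,2]<.07)
p=w2c(W[m]);print(m.sum(),p.min(0),p.max(0),cv2.minAreaRect(p.astype(np.float32)),np.median(W[m][:,2]))
E
```

```text
t 33.73 pos [0.4225 0.0322 0.0732] w=0.0653 F [-0.5  0.5  0.9]
turn(tool) deg [ 0.04  0.11 -0.21] shift in curr tool cm [ 6.92 -0.52 -0.02] shift in goal tool cm [ 6.92 -0.49 -0.01] world cm [ 0.49  0.07 -6.92]
1714 [-0.19839884 -0.02107207] [-0.16620945  0.02238094] ((-0.18233837187290192, 0.0006156433373689651), (0.03217818960547447, 0.043416596949100494), 0.3042907118797302) 0.04436448267648353
```

View pics/w21.png

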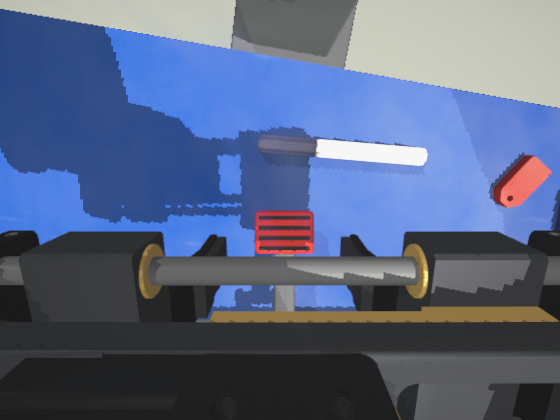

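>>> {"op": "jog_arm", "data": {
  "targets": [
    [0, 0, 0, 2, -0.4, 0.05, 6.5],
    [0, 0, 0, 2, 0, 0, 6.5],
    [0, 0, 0, 1.5, 0, 0, 6.5],
    [0, 0, 0, 0.9, 0, 0, 6.5],
    [0, 0, 0, 0.4, 0, 0, 6.5],
    [0, 0, 0, 0, 0, 0, 6.5]
  ]
}}

```text
time: 34.52
position: [0.4281, 0.0329, 0.0066]
tool_rot: [-1.326, 1.129, 1.326]
ft_force: [0.9, 0.2, 0.5]
grip_width: 0.748
```

>>> {"op": "jog_arm", "data": {
  "targets": [
    [0, 0, 0, 0, 0, 0, 5],
    [0, 0, 0, 0, 0, 0, 3.5],
    [0, 0, 0, 0, 0, 0, 3.5],
    [0, 0, 0, 0, 0, 0, 3.5],
    [0, 0, 0, 0, 0, 0, 3.5]
  ],
  "squeeze": 35
}}

```text
time: 35.15
position: [0.4279, 0.0338, 0.0066]
tool_rot: [-1.326, 1.128, 1.327]
ft_force: [-1.4, 5.3, 3.6]
grip_width: 0.504
```

```bash
python3 - <<'E'
from h import *
delta([*c2w(-.182,.0),.004])
im,W=cloud('scene'); save('s22',cv2.resize(im[190:300,180:320],None,fx=5,fy=5,interpolation=cv2.INTER_CUBIC))
E
```

```text
t 35.15 pos [0.4279 0.0338 0.0066] w=0.0438 F [-1.4  5.3  3.6]
turn(tool) deg [-0.01  0.06  0.01] shift in curr tool cm [ 0.26  0.07 -0.08] shift in goal tool cm [ 0.26  0.07 -0.08] world cm [-0.06 -0.09 -0.26]
```

View pics/s22.png

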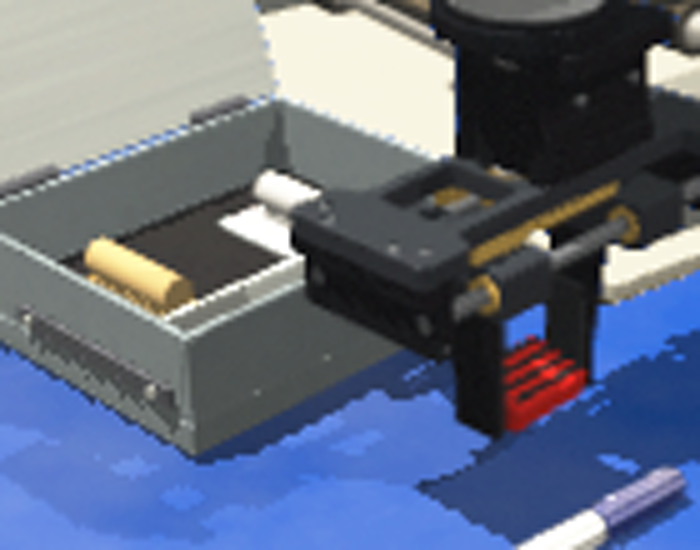

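>>> {"op": "jog_arm", "data": {
  "targets": [
    [0, 0, 0, -0.1, 0.02, 0, 3.5],
    [0, 0, 0, -0.1, 0.02, 0, 3.5],
    [0, 0, 0, -0.1, 0.02, 0, 3.5],
    [0, 0, 0, -0.1, 0.02, 0, 3.5],
    [0, 0, 0, -0.1, 0.01, 0, 3.5],
    [0, 0, 0, -0.1, 0.01, 0, 3.5],
    [0, 0, 0, -0.1, 0.01, 0, 3.5],
    [0, 0, 0, -0.1, 0.01, 0, 3.5],
    [0, 0, 0, -0.1, 0.01, 0, 3.5],
    [0, 0, 0, -0.1, 0.01, 0, 3.5]
  ]
}}

```text
time: 36.45
position: [0.4262, 0.0335, 0.0154]
tool_rot: [-1.326, 1.127, 1.327]
ft_force: [3.4, 6.0, -10.2]
grip_width: 0.5
```

```bash
python3 - <<'E'
from h import *
delta([*c2w(-.182,.0),.004])
im,W=cloud('scene'); save('s23',cv2.resize(im[130:300,140:340],None,fx=3.5,fy=3.5,interpolation=cv2.INTER_CUBIC))
E
```

```text
t 36.45 pos [0.4262 0.0335 0.0154] w=0.0435 F [  3.4   6.  -10.2]
turn(tool) deg [0.02 0.1  0.03] shift in curr tool cm [ 1.14 -0.1  -0.08] shift in goal tool cm [ 1.14 -0.1  -0.08] world cm [ 0.12 -0.06 -1.14]
```

View pics/s23.png

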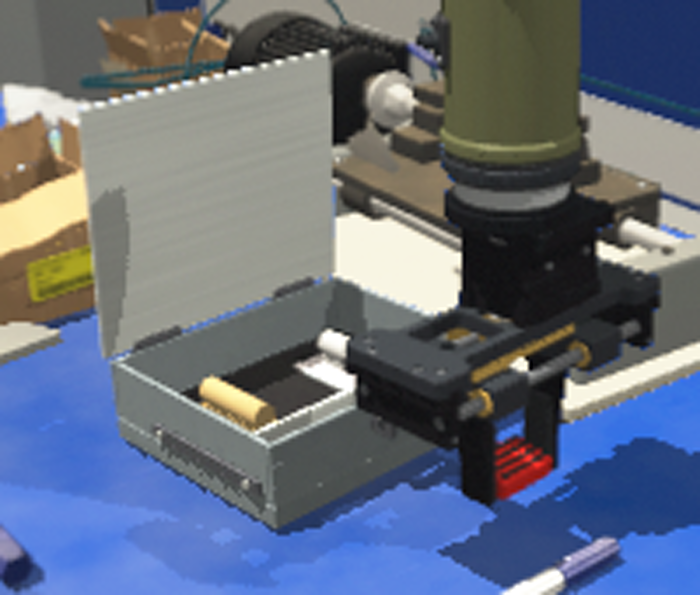

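>>> {"op": "jog_arm", "data": {
  "targets": [
    [0, 0, 0, -0.1, 0.01, 0, 3.5],
    [0, 0, 0, -0.1, 0.01, 0, 3.5],
    [0, 0, 0, -0.1, 0.01, 0, 3.5],
    [0, 0, 0, -0.1, 0.01, 0, 3.5],
    [0, 0, 0, -0.1, 0.01, 0, 3.5],
    [0, 0, 0, -0.1, 0.01, 0, 3.5],
    [0, 0, 0, -0.1, 0, 0, 3.5],
    [0, 0, 0, -0.1, 0, 0, 3.5],
    [0, 0, 0, -0.1, 0, 0, 3.5],
    [0, 0, 0, -0.1, 0, 0, 3.5]
  ]
}}

```text
time: 37.75
position: [0.4252, 0.0334, 0.0253]
tool_rot: [-1.325, 1.128, 1.328]
ft_force: [3.0, 5.7, -9.3]
grip_width: 0.5
```

>>> {"op": "jog_arm", "data": {
  "targets": [
    [0, 0, 0, -0.1, 0, 0, 3.5],
    [0, 0, 0, -0.1, 0, 0, 3.5],
    [0, 0, 0, -0.1, -0.01, 0, 3.5],
    [0, 0, 0, -0.1, -0.01, 0, 3.5],
    [0, 0, 0, -0.1, -0.01, 0, 3.5],
    [0, 0, 0, -0.1, -0.01, 0, 3.5],
    [0, 0, 0, -0.1, -0.01, 0, 3.5]
  ]
}}

```text
time: 38.62
position: [0.4251, 0.0333, 0.0322]
tool_rot: [-1.325, 1.129, 1.329]
ft_force: [1.2, 5.6, -8.4]
grip_width: 0.501
```

```bash
python3 - <<'E'
from h import *
delta([*c2w(-.182,.0),.004])
im,W=cloud('scene'); save('s24',cv2.resize(im[130:300,140:340],None,fx=3.5,fy=3.5,interpolation=cv2.INTER_CUBIC))
E
```

```text
t 38.62 pos [0.4251 0.0333 0.0322] w=0.0436 F [ 1.2  5.6 -8.4]
turn(tool) deg [ 0.01  0.09 -0.09] shift in curr tool cm [ 2.82 -0.21 -0.08] shift in goal tool cm [ 2.82 -0.21 -0.07] world cm [ 0.22 -0.04 -2.82]
```

View pics/s24.png

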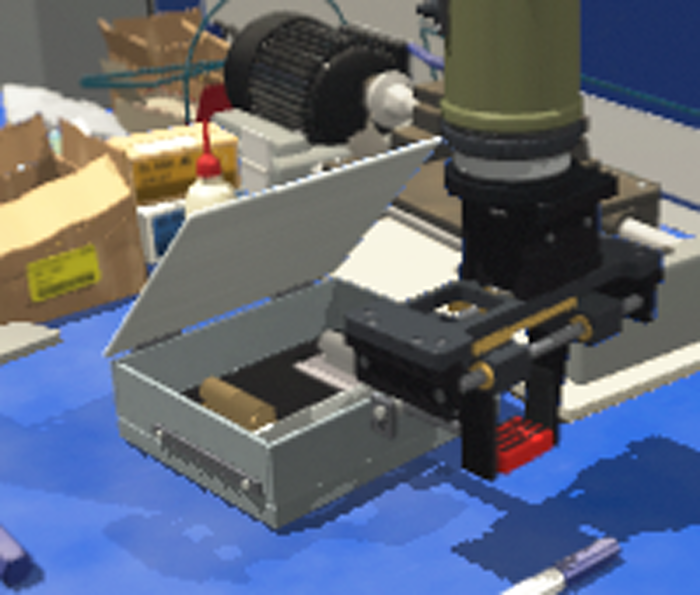

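>>> {"op": "jog_arm", "data": {
  "targets": [
    [0, 0, 0, -0.1, -0.01, 0, 3.5],
    [0, 0, 0, -0.1, -0.01, 0, 3.5],
    [0, 0, 0, -0.1, -0.01, 0, 3.5],
    [0, 0, 0, -0.1, -0.01, 0, 3.5],
    [0, 0, 0, -0.1, -0.01, 0, 3.5],
    [0, 0, 0, -0.1, -0.01, 0, 3.5],
    [0, 0, 0, -0.1, -0.02, 0, 3.5],
    [0, 0, 0, -0.1, -0.02, 0, 3.5],
    [0, 0, 0, -0.1, -0.02, 0, 3.5],
    [0, 0, 0, -0.1, -0.02, 0, 3.5]
  ]
}}

```text
time: 39.92
position: [0.426, 0.0335, 0.042]
tool_rot: [-1.324, 1.13, 1.33]
ft_force: [0.2, 5.8, -8.1]
grip_width: 0.502
```

>>> {"op": "jog_arm", "data": {
  "targets": [
    [0, 0, 0, -0.08, -0.02, 0, 3.5],
    [0, 0, 0, -0.08, -0.02, 0, 3.5],
    [0, 0, 0, -0.08, -0.01, 0, 3.5],
    [0, 0, 0, -0.08, -0.01, 0, 3.5],
    [0, 0, 0, -0.08, -0.01, 0, 3.5],
    [0, 0, 0, -0.08, -0.01, 0, 3.5]
  ]
}}

```text
time: 40.67
position: [0.4268, 0.0336, 0.0469]
tool_rot: [-1.324, 1.13, 1.33]
ft_force: [0.1, 4.8, -7.1]
grip_width: 0.502
```

```bash
python3 - <<'E'
from h import *
delta([*c2w(-.182,.0),.004])
im,W=cloud('scene'); save('s25',cv2.resize(im[130:300,140:340],None,fx=3.5,fy=3.5,interpolation=cv2.INTER_CUBIC))
E
```

```text
t 40.67 pos [0.4268 0.0336 0.0469] w=0.0436 F [ 0.1  4.8 -7.1]
turn(tool) deg [ 0.01  0.1  -0.16] shift in curr tool cm [ 4.29 -0.05 -0.08] shift in goal tool cm [ 4.29 -0.04 -0.08] world cm [ 0.05 -0.07 -4.29]
```

View pics/s25.png

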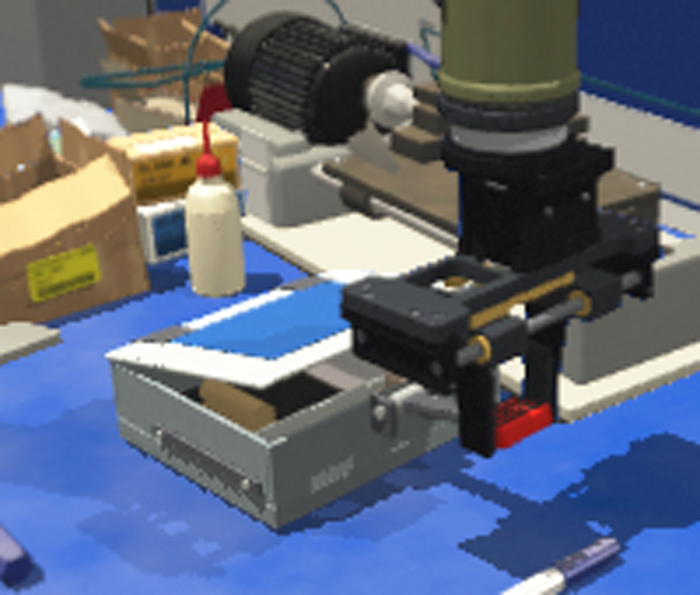

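Almost shut. I continue slowly until I meet the stop.

>>> {"op": "jog_arm", "data": {
  "targets": [
    [0, 0, 0, -0.06, -0.01, 0, 3.5],
    [0, 0, 0, -0.05, -0.01, 0, 3.5],
    [0, 0, 0, -0.05, -0.01, 0, 3.5],
    [0, 0, 0, -0.05, 0, 0, 3.5]
  ]
}}

```text
time: 41.22
position: [0.4273, 0.0336, 0.0491]
tool_rot: [-1.324, 1.13, 1.329]
ft_force: [-0.0, 5.6, -8.2]
grip_width: 0.503
```

>>> {"op": "jog_arm", "data": {
  "targets": [
    [0, 0, 0, -0.05, 0, 0, 3.5],
    [0, 0, 0, -0.05, 0, 0, 3.5],
    [0, 0, 0, -0.05, 0, 0, 3.5]
  ]
}}

```text
time: 41.6
position: [0.4276, 0.0337, 0.0507]
tool_rot: [-1.325, 1.129, 1.329]
ft_force: [1.2, 5.3, -8.3]
grip_width: 0.502
```

>>> {"op": "jog_arm", "data": {
  "targets": [
    [0, 0, 0, -0.05, 0, 0, 3.5],
    [0, 0, 0, -0.05, 0, 0, 3.5]
  ]
}}

```text
time: 41.85
position: [0.4279, 0.0338, 0.0517]
tool_rot: [-1.325, 1.129, 1.328]
ft_force: [2.5, 5.8, -7.5]
grip_width: 0.502
```

```bash
python3 - <<'E'
from h import *
im,W=cloud('scene'); save('s26',cv2.resize(im[200:300,150:310],None,fx=4.5,fy=4.5,interpolation=cv2.INTER_CUBIC))
im,W=cloud('top')
i=im.astype(int);c=w2c(W)
m=(W[...,2]>.05)&(W[...,2]<.12)&(i[...,2]-i[...,0]>30)&(abs(c[...,0])<.07)&(abs(c[...,1])<.08)
q=np.polyfit(c[m][:,0],W[m][:,2],1);print(m.sum(),'lid slope',q)
E
```

```text
2304 lid slope [-0.00243932  0.06806719]
```

View pics/s26.png

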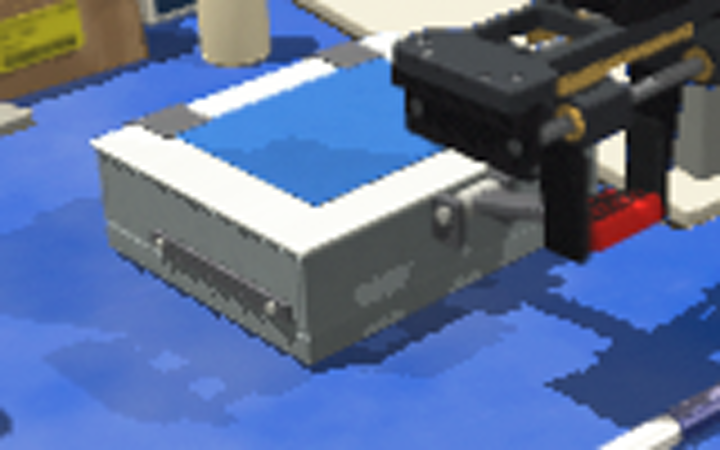

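>>> {"op": "jog_arm", "data": {
  "targets": [
    [0, 0, 0, -0.05, 0, 0, 3.5],
    [0, 0, 0, -0.05, 0, 0, 3.5]
  ]
}}

```text
time: 42.2
position: [0.4279, 0.0338, 0.052]
tool_rot: [-1.325, 1.128, 1.328]
ft_force: [4.4, 5.5, -19.1]
grip_width: 0.501
```

>>> {"op": "jog_arm", "data": {
  "targets": [
    [0, 0, 0, -0.05, 0, 0, 3.5],
    [0, 0, 0, -0.05, 0, 0, 3.5]
  ]
}}

```text
time: 42.45
position: [0.4279, 0.0338, 0.0521]
tool_rot: [-1.325, 1.127, 1.328]
ft_force: [9.5, 5.9, -26.6]
grip_width: 0.502
```

```bash
python3 - <<'E'
from h import *
z=np.load('/tmp/top0.npz')
for im,W in ((z['im'],z['W']),cloud('top')):
    i=im.astype(int);c=w2c(W)
    m=(W[...,2]>.05)&(W[...,2]<.12)&(i[...,2]-i[...,0]>30)&(abs(c[...,0])<.07)&(abs(c[...,1])<.08)
    q=np.polyfit(c[m][:,0],W[m][:,2],1);print(m.sum(),'lid slope',q)
E
```

```text
2298 lid slope [0.00073622 0.06788185]
2301 lid slope [-0.00021394  0.06794475]
```

>>> {"op": "jog_arm", "data": {
  "targets": [
    [0, 0, 0, 0.08, 0, 0, 3.5],
    [0, 0, 0, 0.07, 0, 0, 3.5],
    [0, 0, 0, 0, 0, 0, 3.5]
  ]
}}

```text
time: 42.88
position: [0.4279, 0.0337, 0.052]
tool_rot: [-1.325, 1.128, 1.328]
ft_force: [3.4, 5.8, -10.8]
grip_width: 0.499
```

>>> {"op": "jog_arm", "data": {
  "targets": [
    [0, 0, 0, 0, 0, 0, 5],
    [0, 0, 0, 0, 0, 0, 6.5],
    [0, 0, 0, 0, 0, 0, 6.5],
    [0, 0, 0, 0, 0, 0, 6.5],
    [0, 0, 0, -2, 0, 0, 6.5],
    [0, 0, 0, -5, 0, 0, 6.5],
    [0, 0, 0, -5, 0, 0, 6.5],
    [0, 0, 0, -5, 0, 0, 6.5],
    [0, 0, 0, -3, 0, 0, 6.5],
    [0, 0, 0, 0, 0, 0, 6.5]
  ]
}}

```text
time: 44.12
position: [0.4304, 0.0329, 0.2557]
tool_rot: [-1.33, 1.127, 1.322]
ft_force: [0.3, 0.3, -1.0]
grip_width: 0.749
```

```bash
python3 - <<'E'
from h import *
im,W=cloud('scene'); save('s28',im[130:345,120:400].repeat(2,0).repeat(2,1))
im,W=cloud('top'); save('t28',im[100:300,130:410].repeat(2,0).repeat(2,1))
i=im.astype(int);c=w2c(W)
m=(W[...,2]>.05)&(W[...,2]<.12)&(i[...,2]-i[...,0]>30)&(abs(c[...,0])<.07)&(abs(c[...,1])<.08)
print(m.sum(),'slope',np.polyfit(c[m][:,0],W[m][:,2],1))
im,W=cloud('wrist'); save('w28',im);i=im.astype(int)
m=(i[...,0]-i[...,1]>40)&(i[...,0]-i[...,2]>40)&(abs(w2c(W)[...,1])<.03)&(W[...,2]>.05)&(W[...,2]<.12)
p=w2c(W[m]);print(m.sum(),p.mean(0),W[m].mean(0));print(get_state()['position'],get_state()['time'])
E
```

```text
1865 slope [-0.00247258  0.06807875]
796 [-0.18348209  0.00054186] [0.42579154 0.03319955 0.08700266]
[0.42820025 0.03288421 0.25220865] 44.275
```

View pics/s28.png

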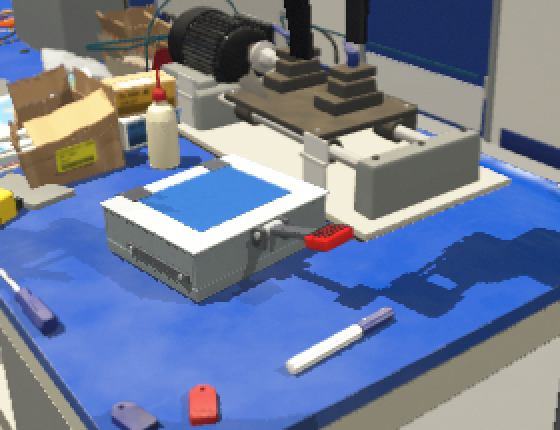

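View pics/t28.png

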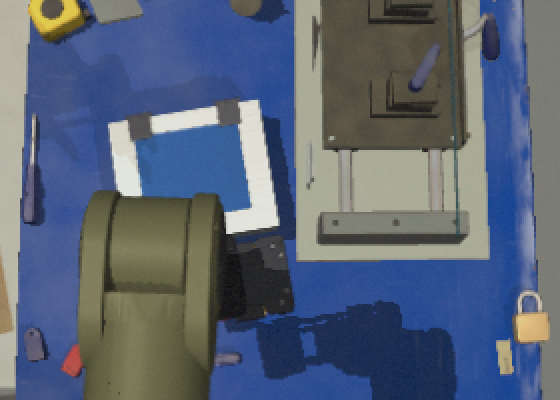

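View pics/w28.png

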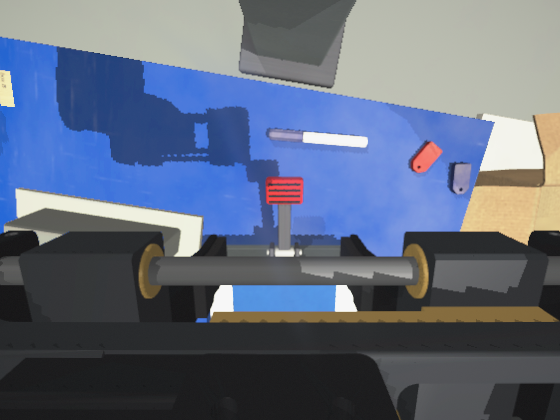

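>>> {"op": "jog_arm", "data": {
  "targets": [
    [0, 0, 0, -2, 0, -5, 6.5],
    [0, 0, 0, -2, 0, -5, 6.5],
    [0, 0, 0, 0, 0, -5, 6.5],
    [0, 0, 0, 0, 0, -5, 6.5],
    [0, 0, 0, 0, 0, -3, 6.5],
    [0, 0, 0, 0, 0, 0, 6.5],
    [0, 0, 0, 0, 0, 0, 6.5]
  ]
}}

```text
time: 45.15
position: [0.4653, -0.1927, 0.2922]
tool_rot: [-1.325, 1.128, 1.329]
ft_force: [0.1, 0.6, -0.2]
grip_width: 0.747
```

```bash
python3 - <<'E'
from h import *
z=np.load('/tmp/top0.npz'); new=cloud('top'); save('t29',new[0][100:310,130:410].repeat(2,0).repeat(2,1))
for im,W in ((z['im'],z['W']),new):
    i=im.astype(int);c=w2c(W)
    m=(W[...,2]>.05)&(W[...,2]<.12)&(i[...,2]-i[...,0]>30)&(abs(c[...,0])<.07)&(abs(c[...,1])<.08)
    print(m.sum(),'slope',np.polyfit(c[m][:,0],W[m][:,2],1))
print(get_state()['position'],get_state()['time'])
E
```

```text
2298 slope [0.00073622 0.06788185]
2302 slope [-0.00231398  0.06789225]
[ 0.46548516 -0.1924664   0.29266131] 45.2
```

View pics/t29.png

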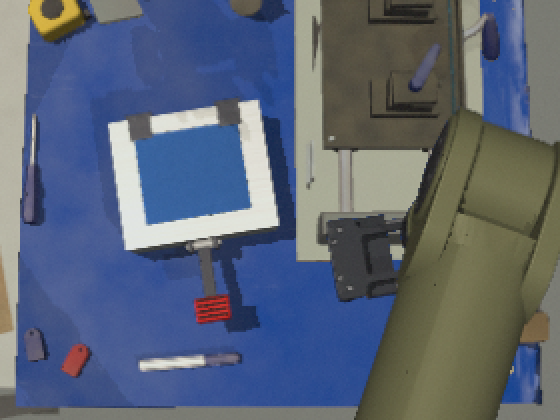

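```bash
python3 - <<'E'
from h import *
r=[]
for k in range(8):
    im,W=cloud('top');i=im.astype(int);c=w2c(W)
    m=(W[...,2]>.05)&(W[...,2]<.12)&(i[...,2]-i[...,0]>30)&(abs(c[...,0])<.07)&(abs(c[...,1])<.08)
    r.append(np.polyfit(c[m][:,0],W[m][:,2],1)[0])
print(np.round(r,4),np.mean(r))
E
```

```text
[-0.0016  0.0001 -0.0029  0.0015 -0.0026 -0.0008 -0.0014 -0.0003] -0.0009922332404770644
```

```bash
python3 -c "
from bench import close_job
print(close_job())"
```

```text
the job is handed in; nothing more can be done
None
```

The job is done and handed in at about 45.6 s on the robot's clock.

- **Opening:** I pressed the pedal to its stop and the lid stood fully open on its own.
- **Cylinders:** the brass one lies lengthwise on the brass-coloured pad, within about 1 mm of its centre. The nickel one lies lengthwise on the white pad, about 3 mm off centre to the side.
- **Bushing:** only one was on the counter. It stood upright in the front tray when I let it go, and I saw no other bushing in the camera views.
- **Closing:** I lifted the pedal by its sides over roughly 6 s until it met its stop.
- **Last checks:** after release the lid's slope averaged -0.001 rad over eight pictures. That is level within the noise, and close to the 0.0007 rad measured before I started. The tread's mean height, about 87 mm on its upper face, also fits the pedal being fully up. The key tags, the pen and the other things in view looked unmoved. The padlock was partly hidden by the arm in the last picture, but one taken seconds earlier showed it in place.

**Disagreement:** the fingertips stood about 20 mm behind the reported tool point, not 19 mm ahead of it as stated. The pictures and the pedal contact both showed this, so I set all grasp heights from that.

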